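Put away the washed ware: hang the beakers, pack the bottles and jars

ROBOT

A 6-joint arm with a two-finger parallel gripper is mounted at the origin on the work surface; the furniture and walls round the work are solid. World frame = base frame: x ahead of the robot, y to its left, z up, the work surface at z = 0. Lengths are in m, angles in rad, forces in N, time in s.
With the tool pointing down it reaches from about 0.325 to 0.775 m from the base axis. Payload 9.3 kg.
Tool frame: the origin (TCP) lies at the very end of the fingers, on their centre line; the grasp point (between the pads) lies bot.tcp_to_grasp behind it (bot.tcp_to_grasp is the distance from the TCP to the grasp point, in m); z points along the fingers, y is the line along which they close (so a half turn about z gives the same grasp; the last joint's range is limited). The gripper opens to 85 mm and grips with 20 to 120 N. Pads are 22 mm wide; open, the fingers measure 114 mm over their backs; the gripper's body (76 mm by 85 mm) begins 54 mm behind the grasp point. The pads swing forward as they close: fully open they stand 13 mm farther back than shut.
Start: joints at [0.523, 0.259, 0.021, 1.334, 0, 1.418], TCP at [0.429, 0.344, 0.231] pointing down, gripper open.
Joint ranges: [-3.04, 3.04], [-0.91, 1.82], [-1.04, 1.36], [-1.92, 1.95], [-1.52, 1.45], [-3.14, 3.14]. Speed limits (rad/s): [2.22, 2.22, 2.79, 3.14, 3.14, 3.14].

INTERFACE

Orientations are given as a rotation vector (axis times angle).
In Python, from station import observe, vision, order, bot gives the robot as it stands.
- The arm moves only by the shell command python3 -m crank 'ROWS' [FORCE]. ROWS is JSON, a list of rows, each a list of 3 entries, a list of its own where there are three numbers: the shift along the tool's x, y, z in m, then the turn, a rotation vector about the tool's x, y, z in rad, then the opening in per cent of the stroke, from 0 (shut) to 100 (fully open). In form: [[[tx, ty, tz], [wx, wy, wz], fingers], ...]. A call has 1 to 5 rows; each row is the pose to reach, as a shift and turn from the pose commanded when the call began, along the tool's axes at that moment; what a row does not reach only later rows make up. A row lasts 1/12 s, in which the tool goes at most 41.7 mm and 7.16 degrees, less where a joint would pass 70% of its speed; a pose out of reach is approached as far as the arm can. A call with a gripper value outside its range is refused whole. The fingers move at their own pace and stop on an object; FORCE is the grip in N (left out, the last holds). Time passes only in rows, so rows that repeat a pose let the fingers close. It gives the time, the measured TCP pose, the force, the opening and the grip force at its end, in the units of the state.
- observe(): the state, without advancing time (a new reading comes with each control period).
- vision.snapshot(name): name is "scene" or "side" or "wrist"; returns a dict with "img" (400x640x3 uint8, red, green, blue), "range_z" (400x640 float32, m along the optical axis (not along the pixel's ray), 0 where there is no reading), "K" (3x3 intrinsics, pixels), "origin" and "orientation" of the camera in the world. Camera axes: x right, y down, z forward; pixel columns grow to the right and rows downward; lengths in m; the calibration is good to about 2 mm. A picture is of the moment at which its call begins.
- order.sign_off(): hands the job in; it is judged then, once.
The state is a dict: "clock": time; "q": joint angles; "dq": joint speeds; "joint_torque": joint torques, N m; "tcp_pos": TCP position; "eef_rot": TCP orientation; "force": force on the tool from outside, world axes, zero at the start; "torque": the same for the moment, N m; "grip_width": opening from 0.0 (shut) to 1.0 (fully open); "finger_force": force on a finger pad.
Only numpy, scipy, OpenCV 4.12 (cv2) and the standard library are available. Lean on these libraries where they do the work, as an engineer would, in place of code of your own. Each camera call takes 0.05 s, during which the arm holds its last target. There are 200 camera calls.

TASK

Put the washed ware away: hang every white plastic beaker (in the sink and on the bench) on the drying rack over the sink, one to a peg, slid fully down the slanted peg with the mouth towards its root. Pack every small screw-capped bottle and low jar standing on the dark bench in front of the black tray upright into the tray, beside the two bottles already there, so that all of them stand flat on its floor. Leave the vial by the shelf and the low loose cap in the sink where they are.

Things in the scene. Friction and masses are not known exactly. Their poses are not given: they have to be found in the camera images.
- beaker_1: white plastic beaker, 56 mm across (rim bead 60 mm), 80 mm tall, standing upside down on the bench or on the sink mat at the start; wall 3 mm, bore 50 mm, 76 mm deep inside. Origin: centre of the mouth (at the bottom while it stands upside down); z points from the mouth to the closed end.
- beaker_2: white plastic beaker, 56 mm across (rim bead 60 mm), 80 mm tall, standing upside down on the bench or on the sink mat at the start; wall 3 mm, bore 50 mm, 76 mm deep inside. Origin: centre of the mouth (at the bottom while it stands upside down); z points from the mouth to the closed end.
- beaker_3: white plastic beaker, 56 mm across (rim bead 60 mm), 80 mm tall, standing upside down on the bench or on the sink mat at the start; wall 3 mm, bore 50 mm, 76 mm deep inside. Origin: centre of the mouth (at the bottom while it stands upside down); z points from the mouth to the closed end.
- jar_1: low white screw-top jar, 58 mm across, 55 mm tall, standing on the open bench at the start. Origin: centre of the underside; z up.
- jar_2: low white screw-top jar, 58 mm across, 55 mm tall, standing on the open bench at the start. Origin: centre of the underside; z up. Absent in some starts.
- bottle_a: wide screw-capped bottle, body 57 mm across, 107 mm tall, cap 49 mm across and 22 mm high, standing on the open bench at the start. Origin: centre of the underside; z up. Absent in some starts.
- bottle_b: slim screw-capped bottle, body 52 mm across, 120 mm tall, cap 37 mm across and 20 mm high, standing on the open bench at the start. Origin: centre of the underside; z up. Absent in some starts.
- packed_1: screw-capped bottle like the wide ones, body 57 mm across, 110 mm tall, already standing in the tray. Origin: centre of the underside; z up.
- packed_2: screw-capped bottle, body 57 mm across, 113 mm tall, already standing in the tray beside the other, both at the same short end of the tray. Origin: centre of the underside; z up.
- tool_tray: black open tray, fixed to the bench, inside 134 mm (x) by 194 mm (y), walls 3 mm thick and 35 mm high, floor 3 mm thick. It takes six bottles or jars upright, two across x by three along y. Origin: centre of the underside; x across, y along the long sides, z up.
- peg_1: left peg (seen from the robot) of the drying rack, fixed. Origin: the peg's root on the crossbar; z runs along the peg to its tip, up and towards the robot, 50 degrees above level; x lies in the peg's upright plane (up and away from the robot), y is level, to the left. 22 mm thick from 20 mm above the root; round tip 90 mm from the root.
- peg_2: middle peg (seen from the robot) of the drying rack, fixed. Origin: the peg's root on the crossbar; z runs along the peg to its tip, up and towards the robot, 50 degrees above level; x lies in the peg's upright plane (up and away from the robot), y is level, to the left. 22 mm thick from 20 mm above the root; round tip 90 mm from the root.
- peg_3: right peg (seen from the robot) of the drying rack, fixed. Origin: the peg's root on the crossbar; z runs along the peg to its tip, up and towards the robot, 50 degrees above level; x lies in the peg's upright plane (up and away from the robot), y is level, to the left. 22 mm thick from 20 mm above the root; round tip 90 mm from the root.
- rack: steel drying rack bridging the sink, fixed; underside on the sink rim, 85 mm above the bench (rim: x 0.24 to 0.73, y -0.23 to 0.06 m). Crossbar 12 mm thick, 60 mm above the underside; 3 pegs, 90 mm apart. A beaker fully on has its inner bottom on the tip, mouth centre about 13 mm from the root along the peg and up to 14 mm beside its axis; it may hang up to 0.36 rad askew. Origin: under the middle peg's root.
- cap: loose white jar cap, 60 mm across and 22 mm high, in the sink on the mat; leave it. Origin under its centre.
- vial: small vial, 22 mm across and 78 mm tall, standing on the bench by the shelf; leave it. Origin under its centre.

How it is judged:
At the end, for the whole second after the job is handed in: Every beaker hangs on a peg, mouth centre less than 30 mm from the root along the peg, within 30 mm sideways, axes within 0.45 rad; every bottle and jar, the two packed ones too, stands in the tray within 10 mm of its underside, tilted less than 0.1 rad; all at rest and released (((z of beaker_1 in the frame of peg_1 between 0 and 0.03 m and x of beaker_1 in the frame of peg_1 between -0.03 and 0.03 m and y of beaker_1 in the frame of peg_1 between -0.03 and 0.03 m and angle between the z axis of beaker_1 and the z axis of peg_1, either way round below 0.45 rad) or (z of beaker_1 in the frame of peg_2 between 0 and 0.03 m and x of beaker_1 in the frame of peg_2 between -0.03 and 0.03 m and y of beaker_1 in the frame of peg_2 between -0.03 and 0.03 m and angle between the z axis of beaker_1 and the z axis of peg_2, either way round below 0.45 rad) or (z of beaker_1 in the frame of peg_3 between 0 and 0.03 m and x of beaker_1 in the frame of peg_3 between -0.03 and 0.03 m and y of beaker_1 in the frame of peg_3 between -0.03 and 0.03 m and angle between the z axis of beaker_1 and the z axis of peg_3, either way round below 0.45 rad)) and ((z of beaker_2 in the frame of peg_1 between 0 and 0.03 m and x of beaker_2 in the frame of peg_1 between -0.03 and 0.03 m and y of beaker_2 in the frame of peg_1 between -0.03 and 0.03 m and angle between the z axis of beaker_2 and the z axis of peg_1, either way round below 0.45 rad) or (z of beaker_2 in the frame of peg_2 between 0 and 0.03 m and x of beaker_2 in the frame of peg_2 between -0.03 and 0.03 m and y of beaker_2 in the frame of peg_2 between -0.03 and 0.03 m and angle between the z axis of beaker_2 and the z axis of peg_2, either way round below 0.45 rad) or (z of beaker_2 in the frame of peg_3 between 0 and 0.03 m and x of beaker_2 in the frame of peg_3 between -0.03 and 0.03 m and y of beaker_2 in the frame of peg_3 between -0.03 and 0.03 m and angle between the z axis of beaker_2 and the z axis of peg_3, either way round below 0.45 rad)) and ((z of beaker_3 in the frame of peg_1 between 0 and 0.03 m and x of beaker_3 in the frame of peg_1 between -0.03 and 0.03 m and y of beaker_3 in the frame of peg_1 between -0.03 and 0.03 m and angle between the z axis of beaker_3 and the z axis of peg_1, either way round below 0.45 rad) or (z of beaker_3 in the frame of peg_2 between 0 and 0.03 m and x of beaker_3 in the frame of peg_2 between -0.03 and 0.03 m and y of beaker_3 in the frame of peg_2 between -0.03 and 0.03 m and angle between the z axis of beaker_3 and the z axis of peg_2, either way round below 0.45 rad) or (z of beaker_3 in the frame of peg_3 between 0 and 0.03 m and x of beaker_3 in the frame of peg_3 between -0.03 and 0.03 m and y of beaker_3 in the frame of peg_3 between -0.03 and 0.03 m and angle between the z axis of beaker_3 and the z axis of peg_3, either way round below 0.45 rad)) and x of jar_1 in the frame of tool_tray between -0.048 and 0.048 m and y of jar_1 in the frame of tool_tray between -0.078 and 0.078 m and z of each of jar_1, jar_2, bottle_a, bottle_b, packed_1, packed_2 in the frame of tool_tray below 0.01 m and angle between each of jar_1, jar_2, bottle_a, bottle_b, packed_1, packed_2's own z axis and vertical below 0.1 rad and x of jar_2 in the frame of tool_tray between -0.048 and 0.048 m and y of jar_2 in the frame of tool_tray between -0.078 and 0.078 m and x of bottle_a in the frame of tool_tray between -0.048 and 0.048 m and y of bottle_a in the frame of tool_tray between -0.078 and 0.078 m and x of bottle_b in the frame of tool_tray between -0.048 and 0.048 m and y of bottle_b in the frame of tool_tray between -0.078 and 0.078 m and x of packed_1 in the frame of tool_tray between -0.048 and 0.048 m and y of packed_1 in the frame of tool_tray between -0.078 and 0.078 m and x of packed_2 in the frame of tool_tray between -0.048 and 0.048 m and y of packed_2 in the frame of tool_tray between -0.078 and 0.078 m and linear speed of each of beaker_1, beaker_2, beaker_3, jar_1, jar_2, bottle_a, bottle_b, packed_1, packed_2 below 0.02 m/s); the robot touches nothing.
It fails at once if a bottle that already stood in the tray is tipped over (angle between any of packed_1, packed_2's own z axis and vertical above 0.6 rad).
It fails at once if the loose cap or the vial is moved more than 40 mm (distance of any of cap, vial from where it was at the start of the episode above 0.04 m).
Of jar_2, bottle_a, bottle_b only 2 to 3 are there at a start; the rules pass over those that are not, and their reading is None.
At some moment in a run one of jar_1, jar_2 may be knocked a few centimetres aside while the robot is not near it.
It also fails if it takes over 208 s, if anything falls off the work surface, if the arm or the gripper's body presses on something with over 40 N, if the wrist force passes 120 N, or if a joint passes its speed limit or range.

## Working session

There is one attempt and no reset: what is moved stays moved. The work goes in short steps, Python scripts to look and compute and a shell command to move; the robot and the scene stay as the last step left them, time stands still between calls to the robot, and variables do not carry over. Pictures are saved under pics/ and viewed, at most 14 in all, crops included, and the job is handed in when it is done.

```bash
ls; mkdir -p pics
cat > h.py <<'E'
import numpy as np, cv2
from station import observe, vision, order, bot
from scipy.spatial.transform import Rotation as R
def rot(o):
    o=np.array(o,float)
    return o if o.shape==(3,3) else (R.from_rotvec(o).as_matrix() if o.size==3 else R.from_quat(o).as_matrix())
def cloud(s):
    z=s["range_z"]; K=np.array(s["K"]); v,u=np.mgrid[:z.shape[0],:z.shape[1]]
    P=np.stack([(u-K[0,2])/K[0,0]*z,(v-K[1,2])/K[1,1]*z,z],-1)
    return P@rot(s["orientation"]).T+np.array(s["origin"])
def save(s,n): cv2.imwrite("pics/"+n,s["img"][...,::-1])
E
python3 - <<'E'
from h import *
print(observe(), bot.tcp_to_grasp)
for n in ("scene","side","wrist"):
    s=vision.snapshot(n); np.savez(n+"0.npz",**s); save(s,n+"0.png"); print(n,s["origin"],s["orientation"],s["K"])
a=cv2.imread("pics/scene0.png");
E
```

```text
pics
{'clock': 0.0, 'q': array([5.23392805e-01, 2.59214326e-01, 2.07604419e-02, 1.33372923e+00,
       5.38109638e-07, 1.41822891e+00]), 'dq': array([-1.03537555e-05, -1.72208143e-03,  4.63798885e-05, -6.44694974e-04,
        7.23655825e-04, -5.60761417e-05]), 'joint_torque': array([-2.27434648e-03, -5.55648422e+01,  3.44531786e+01,  1.35961489e-02,
       -3.22235255e-04, -2.97211659e-05]), 'tcp_pos': array([0.42879592, 0.34396937, 0.23065364]), 'eef_rot': array([-1.35883689e+00, -2.83164995e+00,  1.79696671e-03]), 'force': array([0.51814885, 0.79730379, 1.11797607]), 'torque': array([-0.04367851, -0.02956766, -0.01829107]), 'finger_force': 0.0, 'grip_width': 0.9987152044358867} 0.0187
scene [ 0.43141173 -0.63330401  0.65118137] [-2.17713911  0.16962671 -0.05747236] [[410.92402916   0.         314.37743163]
 [  0.         410.92402916 192.10907337]
 [  0.           0.           1.        ]]
side [ 0.4535389  -0.72137303  0.60768823] [-2.09227015  0.08742153 -0.07123917] [[418.41487865   0.         323.86496041]
 [  0.         418.41487865 196.37104446]
 [  0.           0.           1.        ]]
wrist [0.37771673 0.40889524 0.37363344] [2.66899228 0.93897237 0.15380223] [[304.99264802   0.         317.39910342]
 [  0.         304.99264802 202.20227822]
 [  0.           0.           1.        ]]
```

View pics/scene0.png

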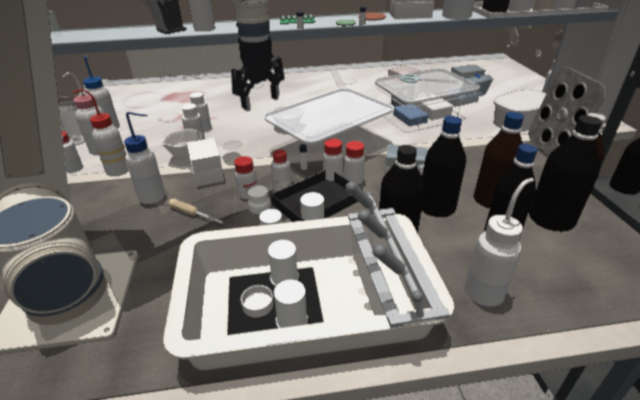

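View pics/wrist0.png

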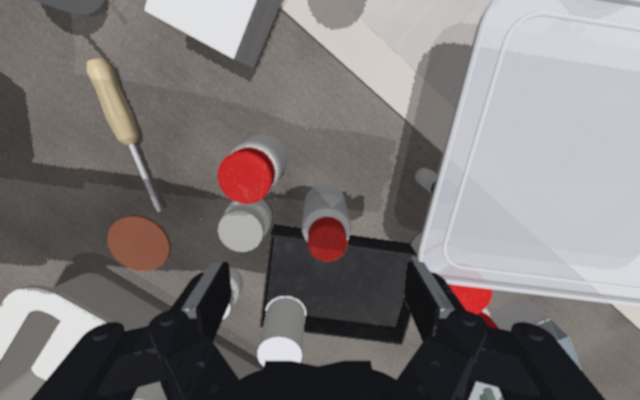

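Run:
```python
from h import *
pts=[];col=[]
for n in ("scene","side","wrist"):
    s=dict(np.load(n+"0.npz")); P=cloud(s); m=s["range_z"]>0
    pts.append(P[m]); col.append(s["img"][m])
P=np.vstack(pts);C=np.vstack(col)
b=(P[:,0]>0.2)&(P[:,0]<0.78)&(P[:,1]>-0.26)&(P[:,1]<0.5)&(P[:,2]<0.3)&(P[:,2]>-0.05)
P=P[b];C=C[b]
o=np.argsort(P[:,2]);P=P[o];C=C[o]
# topdown 1 mm/px: col = x? image: right=-y, up=+x
H=np.full((290,380),np.nan);I=np.zeros((290,380,3),np.uint8)
r=((0.78-P[:,0])/0.002).astype(int);c=((0.5-P[:,1])/0.002).astype(int)
H[r,c]=P[:,2];I[r,c]=C
np.save("H.npy",H)
hm=np.nan_to_num(H,nan=0)
hc=cv2.applyColorMap(np.clip(hm/0.2*255,0,255).astype(np.uint8),cv2.COLORMAP_JET)
out=np.vstack([I[...,::-1],hc]); 
cv2.imwrite("pics/top.png",cv2.resize(out,None,fx=1,fy=1,interpolation=cv2.INTER_NEAREST))
```

```text
(no output)
```

View pics/top.png

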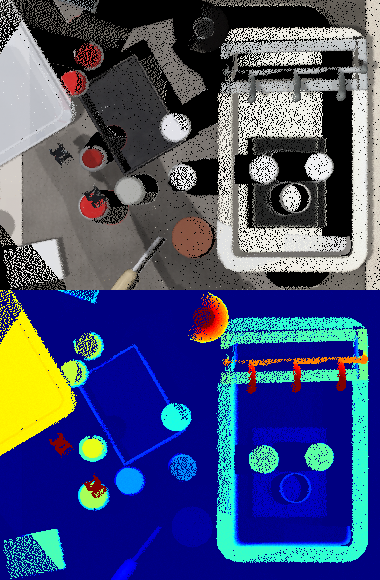

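Run:
```python
import cv2,numpy as np
a=cv2.imread("pics/scene0.png")[120:260,210:410]; a=cv2.resize(a,None,fx=4,fy=4,interpolation=cv2.INTER_CUBIC)
cv2.imwrite("pics/c1.png",a)
b=cv2.imread("pics/side0.png");cv2.imwrite("pics/c2.png",b)
H=np.load("H.npy")
for n,(c,r) in dict(p1=(88,57),p2=(75,82),slim=(93,158),wide=(93,205),j1=(129,190),j2=(182,178),b=(175,126),b2=(264,168),b3=(319,166),cap=(290,196)).items():
    W=H[max(0,r-24):r+24,c-24:c+24]; t=np.nanpercentile(H[r-7:r+8,c-7:c+8],70)
    q=np.argwhere(abs(W-t)<.006); ctr=(q.min(0)+q.max(0))/2+[r-24+.5,c-24+.5]; 
    # enclosing circle
    (cy,cx),rad=cv2.minEnclosingCircle(q[:,::-1].astype(np.float32).reshape(-1,1,2))
    print(n,"top z %.3f"%t,"x %.3f y %.3f r %.3f"%(.78-.002*(cx+r-24+.5),.5-.002*(cy+c-24+.5),rad*.002), "median",(.78-.002*(np.median(q[:,0])+r-23.5)).round(3),(.5-.002*(np.median(q[:,1])+c-23.5)).round(3))
```

```text
p1 top z 0.116 x 0.653 y 0.339 r 0.047 median 0.655 0.335
p2 top z 0.114 x 0.620 y 0.339 r 0.054 median 0.621 0.353
slim top z 0.121 x 0.462 y 0.313 r 0.022 median 0.463 0.315
wide top z 0.296 x 0.388 y 0.310 r 0.025 median 0.385 0.307
j1 top z 0.056 x 0.385 y 0.254 r 0.046 median 0.397 0.241
j2 top z 0.055 x 0.425 y 0.132 r 0.027 median 0.425 0.131
b top z 0.081 x 0.527 y 0.148 r 0.030 median 0.525 0.15
b2 top z 0.094 x 0.441 y -0.028 r 0.029 median 0.439 -0.029
b3 top z 0.094 x 0.447 y -0.138 r 0.029 median 0.445 -0.139
cap top z 0.016 x 0.379 y -0.080 r 0.060 median 0.375 -0.083
```

View pics/c1.png

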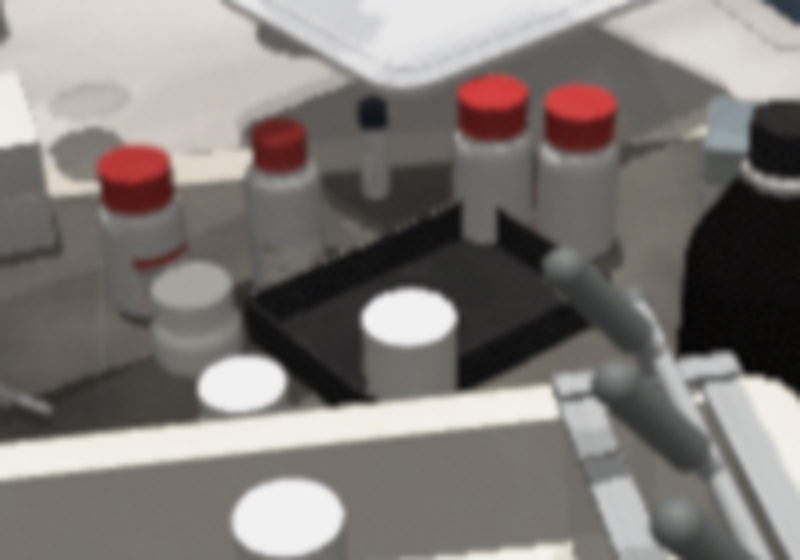

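Run:
```python
from h import *
for n in ("scene","side","wrist"):
    s=dict(np.load(n+"0.npz")); P=cloud(s); I=s["img"].astype(int)
    m=((I[...,0]>2.2*I[...,1])&(I[...,0]>90)&(s["range_z"]>0)).astype(np.uint8)
    k,l,st,ce=cv2.connectedComponentsWithStats(m)
    for i in range(1,k):
        if st[i,4]>30:
            Q=P[l==i]; t=np.percentile(Q[:,2],90); T=Q[Q[:,2]>t-.006]
            print(n,ce[i].round(),st[i,4],"top",t.round(3),"ctr",((T.min(0)+T.max(0))/2).round(3)[:2],np.ptp(T[:,:2],axis=0).round(3))
    d=(I.max(-1)<45)&(P[...,2]<.06)&(P[...,2]>-.02)&(P[...,0]>.4)&(P[...,0]<.75)&(P[...,1]>.08)&(P[...,1]<.42)&(s["range_z"]>0)
    Q=P[d&(P[...,2]>.028)&(P[...,2]<.043)]
    print(n,"wall pts",len(Q)); 
    if len(Q)>20: print(cv2.minAreaRect(Q[:,:2].astype(np.float32)), cv2.boxPoints(cv2.minAreaRect(Q[:,:2].astype(np.float32))).round(3).tolist())
s=dict(np.load("side0.npz"));
cv2.imwrite("pics/c2.png",cv2.resize(s["img"][100:250,200:430,::-1],None,fx=3.4,fy=3.4))
```

```text
scene [100. 118.] 126 top 0.184 ctr [-0.018  0.494] [0.046 0.046]
scene [333. 144.] 139 top 0.113 ctr [0.613 0.353] [0.046 0.048]
scene [355. 146.] 138 top 0.116 ctr [0.668 0.322] [0.045 0.046]
scene [279. 153.] 75 top 0.119 ctr [0.464 0.311] [0.03  0.038]
scene [243. 162.] 141 top 0.107 ctr [0.368 0.309] [0.042 0.047]
scene wall pts 250
((0.5497252941131592, 0.2385251522064209), (0.20075593888759613, 0.14289472997188568), 30.05113410949707) [[0.4269999861717224, 0.25], [0.49900001287460327, 0.12600000202655792], [0.671999990940094, 0.22699999809265137], [0.6010000109672546, 0.35100001096725464]]
side [538.   7.] 88 top 0.49 ctr [1.223 0.582] [0.101 0.109]
side [538.  14.] 49 top 0.472 ctr [1.195 0.545] [0.043 0.033]
side [123. 124.] 160 top 0.182 ctr [-0.016  0.495] [0.045 0.044]
side [343. 160.] 174 top 0.113 ctr [0.614 0.354] [0.046 0.05 ]
side [364. 163.] 182 top 0.116 ctr [0.669 0.319] [0.047 0.052]
side [290. 166.] 104 top 0.119 ctr [0.465 0.309] [0.03  0.032]
side [255. 169.] 129 top 0.107 ctr [0.368 0.31 ] [0.041 0.046]
side wall pts 225
((0.5490584373474121, 0.23793038725852966), (0.19965943694114685, 0.14223292469978333), 30.335952758789062) [[0.4269999861717224, 0.24899999797344208], [0.49900001287460327, 0.12600000202655792], [0.6710000038146973, 0.22699999809265137], [0.5989999771118164, 0.3499999940395355]]
wrist [246. 175.] 2382 top 0.108 ctr [0.368 0.315] [0.048 0.049]
wrist [327. 240.] 1340 top 0.121 ctr [0.463 0.316] [0.036 0.037]
wrist [473. 300.] 857 top 0.115 ctr [0.565 0.367] [0.204 0.043]
wrist wall pts 673
((0.5499286651611328, 0.24096541106700897), (0.19659127295017242, 0.13961531221866608), 30.04962921142578) [[0.4300000071525574, 0.25200000405311584], [0.5, 0.13099999725818634], [0.6700000166893005, 0.23000000417232513], [0.6000000238418579, 0.35100001096725464]]
```

View pics/c2.png

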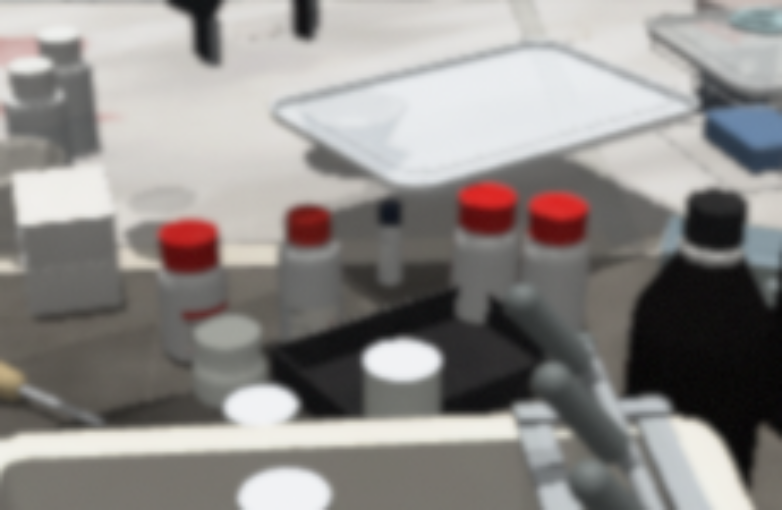

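```bash
R1='[[[-0.04,0,-0.08],[0,0,0],100],[[-0.08,0,-0.1],[0,0,0],100],[[-0.12,0,-0.1],[0,0,0],100],[[-0.16,0,-0.1],[0,0,0],100],[[-0.16,0,-0.1],[0,0,0],100]]'
python3 -m crank '[[[-0.16,0.01,-0.1],[0,0,0],100],[[-0.16,0.01,-0.1],[0,0,0],100],[[-0.16,0.01,-0.1],[0,0,0],100],[[-0.16,0.01,-0.1],[0,0,0],100],[[-0.16,0.01,-0.1],[0,0,0],100]]' 40
python3 -m crank '[[[-0.09,0,0],[0,0,0],100],[[-0.09,0,0],[0,0,0],100],[[-0.09,0,0],[0,0,0],100],[[-0.09,0,0],[0,0,0],100]]'
python3 - <<'E'
from h import *
s=vision.snapshot("wrist"); np.savez("w1.npz",**s); save(s,"w1.png"); print(s["origin"])
E
```

```text
clock: 0.57
tcp_pos: [0.5391, 0.223, 0.3332]
eef_rot: [1.361, 2.829, 0.001]
force: [1.1, -0.5, -1.0]
grip_width: 1.002
finger_force: 0.0
clock: 0.9
tcp_pos: [0.5947, 0.153, 0.3299]
eef_rot: [-1.364, -2.829, 0.002]
force: [0.0, 0.1, -0.4]
grip_width: 0.996
finger_force: 0.0
[0.54397364 0.2180767  0.47284736]
```

View pics/w1.png

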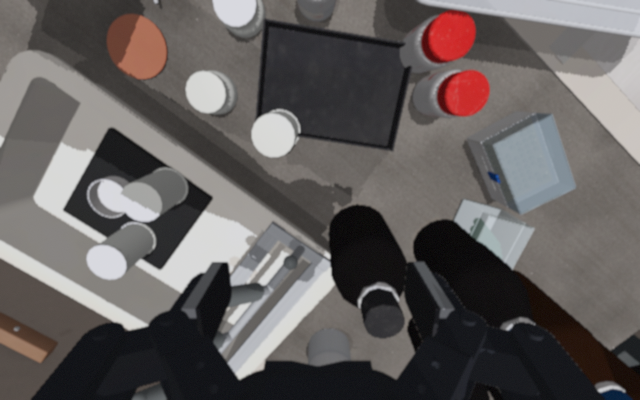

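```bash
python3 -m crank '[[[0.11,-0.081,0.12],[0,0,0],0],[[0.11,-0.081,0.12],[0,0,0],0],[[0.11,-0.081,0.12],[0,0,0],0],[[0.11,-0.081,0.12],[0,0,0],0],[[0.11,-0.081,0.12],[0,0,0],0]]' 40
python3 -m crank '[[[0,0,0.04],[0,0,0],0],[[0,0,0.08],[0,0,0],0],[[0,0,0.12],[0,0,0],0],[[0,0,0.15],[0,0,0],0],[[0,0,0.15],[0,0,0],0]]'
python3 -m crank '[[[0,0,0.005],[0,0,0],0],[[0,0,0.01],[0,0,0],0],[[0,0,0.015],[0,0,0],0],[[0,0,0.015],[0,0,0],0],[[0,0,0.015],[0,0,0],0]]'
```

```text
clock: 1.37
tcp_pos: [0.4544, 0.1919, 0.2082]
eef_rot: [-1.353, -2.83, 0.005]
force: [-0.3, 0.6, -0.0]
grip_width: 0.299
finger_force: 0.0
clock: 1.78
tcp_pos: [0.4567, 0.1909, 0.0568]
eef_rot: [-1.353, -2.828, 0.008]
force: [-1.0, -0.7, 0.4]
grip_width: -0.001
finger_force: 0.0
clock: 2.2
tcp_pos: [0.4617, 0.1907, 0.0472]
eef_rot: [1.359, 2.831, 0.001]
force: [-0.3, 0.2, -0.4]
grip_width: -0.002
finger_force: 0.0
```

```bash
python3 -m crank '[[[0,0,0.005],[0,0,0],0],[[0,0,0.01],[0,0,0],0],[[0,0,0.014],[0,0,0],0],[[0,0,0.014],[0,0,0],0],[[0,0,0.014],[0,0,0],0]]' | egrep "pos|force:"
python3 -m crank '[[[0,0,0.002],[0,0,0],0],[[0,0,0.004],[0,0,0],0],[[0,0,0.004],[0,0,0],0]]'| egrep "pos|force:"
```

```text
tcp_pos: [0.461, 0.1904, 0.0319]
force: [0.5, 0.7, 0.7]
finger_force: 0.0
tcp_pos: [0.4611, 0.1904, 0.028]
force: [0.3, -0.2, 1.0]
finger_force: 0.0
```

```bash
python3 -m crank '[[[-0.002,0.005,0.004],[0,0,0],0],[[-0.004,0.01,0.008],[0,0,0],0],[[-0.006,0.015,0.008],[0,0,0],0],[[-0.008,0.02,0.008],[0,0,0],0],[[-0.01,0.025,0.008],[0,0,0],0]]' | egrep "pos|force:"
python3 -m crank '[[[-0.002,0.005,0],[0,0,0],0],[[-0.004,0.01,0],[0,0,0],0],[[-0.006,0.015,0],[0,0,0],0],[[-0.008,0.02,0],[0,0,0],0],[[-0.008,0.02,0],[0,0,0],0]]' | egrep "pos|force:"
```

```text
tcp_pos: [0.4878, 0.1985, 0.0202]
force: [0.1, -0.7, -0.5]
finger_force: 0.0
tcp_pos: [0.5088, 0.2049, 0.0203]
force: [-0.6, -0.3, -0.1]
finger_force: 0.0
```

```bash
python3 -m crank '[[[-0.002,0.004,0],[0,0,0],0],[[-0.003,0.008,0],[0,0,0],0],[[-0.005,0.012,0],[0,0,0],0],[[-0.005,0.012,0],[0,0,0],0]]' | egrep "pos|force:"
python3 -m crank '[[[-0.002,0.004,0],[0,0,0],0],[[-0.003,0.008,0],[0,0,0],0],[[-0.005,0.012,0],[0,0,0],0],[[-0.005,0.012,0],[0,0,0],0]]' | egrep "pos|force:"
```

```text
tcp_pos: [0.5168, 0.2062, 0.0192]
force: [-11.7, -11.1, 6.0]
finger_force: 7.6
tcp_pos: [0.5215, 0.2045, 0.0173]
force: [-37.8, -38.5, 17.1]
finger_force: 25.9
```

```bash
python3 -m crank '[[[0.005,-0.02,0],[0,0,0],0],[[0.005,-0.02,-0.04],[0,0,0],0],[[0.005,-0.02,-0.08],[0,0,0],0],[[0,0.02,-0.08],[0,0,0],0],[[0,0.06,-0.08],[0,0,0],0]]' | egrep "pos|force:"
python3 -m crank '[[[0,0.025,0],[0,0,-0.12],0],[[0,0.025,0],[0,0,-0.24],0],[[0,0.025,0],[0,0,-0.366],0],[[0,0.025,0],[0,0,-0.366],0],[[0,0.025,0.025],[0,0,-0.366],0]]' | egrep "pos|force:|rot"
python3 -m crank '[[[0,0,0.01],[0,0,0],0],[[0,0,0.02],[0,0,0],0],[[0,0,0.03],[0,0,0],0],[[0,0,0.03],[0,0,0],0]]' | egrep "pos|force:"
```

```text
tcp_pos: [0.5814, 0.2494, 0.1048]
force: [2.6, -0.6, -0.1]
finger_force: 0.0
tcp_pos: [0.6013, 0.2658, 0.0793]
eef_rot: [0.825, 3.025, 0.006]
force: [0.7, 0.4, -0.8]
finger_force: 0.0
tcp_pos: [0.5979, 0.2646, 0.0432]
force: [-0.7, -0.1, 0.6]
finger_force: 0.0
```

```bash
python3 -m crank '[[[0,0,0.01],[0,0,0],0],[[0,0,0.023],[0,0,0],0],[[0.01,0,0.023],[0,0,0],0],[[0.02,0,0.023],[0,0,0],0],[[0.03,0,0.023],[0,0,0],0]]' | egrep "pos|force:"
python3 -m crank '[[[0.005,0,0],[0,0,0],0],[[0.01,0,0],[0,0,0],0],[[0.015,0,0],[0,0,0],0],[[0.015,0,0],[0,0,0],0]]' | egrep "pos|force:"
python3 -m crank '[[[0.003,0,0],[0,0,0],0],[[0.006,0,0],[0,0,0],0],[[0.006,0,0],[0,0,0],0]]' | egrep "pos|force:"
```

```text
tcp_pos: [0.5721, 0.2807, 0.0228]
force: [0.1, -0.5, 1.0]
finger_force: 0.0
tcp_pos: [0.5593, 0.2884, 0.0228]
force: [0.4, -1.2, 0.7]
finger_force: 0.0
tcp_pos: [0.5546, 0.2909, 0.0223]
force: [-0.5, -0.2, -0.4]
finger_force: 0.0
```

```bash
python3 -m crank '[[[0.002,0,0],[0,0,0],0],[[0.004,0,0],[0,0,0],0],[[0.006,0,0],[0,0,0],0],[[0.006,0,0],[0,0,0],0]]' | egrep "pos|force:"
python3 -m crank '[[[0.002,0,0],[0,0,0],0],[[0.004,0,0],[0,0,0],0],[[0.006,0,0],[0,0,0],0],[[0.006,0,0],[0,0,0],0]]' | egrep "pos|force:"
```

```text
tcp_pos: [0.5515, 0.2927, 0.0223]
force: [7.9, -6.1, -3.5]
finger_force: 4.8
tcp_pos: [0.5514, 0.2928, 0.0226]
force: [28.3, -20.1, -13.6]
finger_force: 17.1
```

```bash
python3 -m crank '[[[-0.03,0,0],[0,0,0],0],[[-0.06,0,0],[0,0,0],0],[[-0.09,0,0],[0,0,0],0],[[-0.1,0,0],[0,0,0],0],[[-0.105,0,0],[0,0,0],0]]' | egrep "pos|force:"
python3 -m crank '[[[-0.005,0,0],[0,0,0],0],[[-0.009,0,0],[0,0,0],0],[[-0.013,0,0],[0,0,0],0],[[-0.016,0,0],[0,0,0],0],[[-0.016,0,0],[0,0,0],0]]' | egrep "pos|force:"
python3 -m crank '[[[-0.002,0,0],[0,0,0],0],[[-0.004,0,0],[0,0,0],0],[[-0.006,0,0],[0,0,0],0],[[-0.006,0,0],[0,0,0],0]]' | egrep "pos|force:"
```

```text
tcp_pos: [0.6366, 0.2425, 0.0218]
force: [-1.0, -0.7, 0.2]
finger_force: 0.0
tcp_pos: [0.6483, 0.2364, 0.0223]
force: [-1.8, 1.4, 0.0]
finger_force: 1.2
tcp_pos: [0.6485, 0.2362, 0.0223]
force: [-23.3, 13.5, 12.7]
finger_force: 13.4
```

```bash
python3 -m crank '[[[0.03,0,0],[0,0,0],0],[[0.06,-0.01,0],[0,0,0],0],[[0.06,-0.03,0],[0,0,0],0],[[0.06,-0.045,0],[0,0,0],0],[[0.06,-0.05,0],[0,0,0],0]]' | egrep "pos|force:"
python3 -m crank '[[[0,-0.004,0],[0,0,0],0],[[0,-0.008,0],[0,0,0],0],[[0,-0.012,0],[0,0,0],0],[[0,-0.012,0],[0,0,0],0]]' | egrep "pos|force:"
python3 -m crank '[[[0,-0.003,0],[0,0,0],0],[[0,-0.006,0],[0,0,0],0],[[0,-0.009,0],[0,0,0],0],[[0,-0.009,0],[0,0,0],0]]' | egrep "pos|force:"
```

```text
tcp_pos: [0.5756, 0.2192, 0.0227]
force: [0.8, 0.4, -0.7]
finger_force: 0.0
tcp_pos: [0.5722, 0.2104, 0.0225]
force: [3.2, 5.9, -0.9]
finger_force: 2.7
tcp_pos: [0.5717, 0.2094, 0.023]
force: [18.9, 39.2, -16.4]
finger_force: 21.6
```

```bash
cat >> h.py <<'E'
def go(x,y,z,xt,tilt=0,cur=None):
    """print shift/turn in tool axes to reach TCP xyz with x_tool yaw xt deg; tilt: fingers lean forward (world +x) deg"""
    st=observe(); p,Rc=(st["tcp_pos"],rot(st["eef_rot"])) if cur is None else cur
    a=np.radians(xt); xx=np.array([np.cos(a),np.sin(a),0]);zz=np.array([0,0,-1.]);Rt=np.stack([xx,np.cross(zz,xx),zz],1)
    Rt=R.from_rotvec([0,-np.radians(tilt),0]).as_matrix()@Rt
    print("shift",(Rc.T@(np.array([x,y,z])-p)).round(4),"turn",R.from_matrix(Rc.T@Rt).as_rotvec().round(3),"tcp",p.round(4),"f",np.round(st["force"],1),"w",round(float(st["grip_width"]),2)); return np.array([x,y,z]),Rt
E
python3 -m crank '[[[0,0.02,0],[0,0,0],0],[[0,0.02,-0.04],[0,0,0],100],[[0,0.02,-0.08],[0,0,0],100],[[0,0.02,-0.12],[0,0,0],100],[[0,0.02,-0.14],[0,0,0],100]]' | egrep "pos|force:"
python3 -c "
from h import *
go(.425,.132,.13,105)
s=vision.snapshot('scene'); P=cloud(s); np.savez('s1.npz',**s)
for n,x,y,zt in (('j1',.398,.242,.055),('j2',.425,.132,.055),('b',.527,.148,.08)):
    m=(abs(P[...,2]-zt)<.005)&(np.hypot(P[...,0]-x,P[...,1]-y)<.05)&(s['range_z']>0); Q=P[m][:,:2]; print(n,len(Q),((Q.min(0)+Q.max(0))/2).round(4),np.ptp(Q,axis=0).round(3))
"
```

```text
tcp_pos: [0.5782, 0.2195, 0.167]
force: [1.0, -0.5, 1.3]
finger_force: 0.0
shift [ 0.0883 -0.153   0.0361] turn [0.005 0.002 0.781] tcp [0.5782 0.2195 0.167 ] f [ 1.  -0.5  1.3] w 0.56
j1 201 [0.398  0.2511] [0.049 0.076]
j2 249 [0.4249 0.1317] [0.05  0.053]
b 266 [0.5261 0.1475] [0.053 0.056]
```

```bash
python3 -m crank '[[[0.088,-0.153,0.03],[0,0,0.78],100],[[0.088,-0.153,0.03],[0,0,0.78],100],[[0.088,-0.153,0.03],[0,0,0.78],100],[[0.088,-0.153,0.03],[0,0,0.78],100],[[0.088,-0.153,0.03],[0,0,0.78],100]]' | egrep "pos"
python3 -m crank '[[[0,0,0],[0,0,0.16],100],[[0,0,0],[0,0,0.16],100],[[0,0,0],[0,0,0.16],100]]' | egrep "pos"
python3 -c "
from h import *
go(.425,.132,.034,105)"
```

```text
tcp_pos: [0.4181, 0.1296, 0.131]
tcp_pos: [0.4236, 0.1311, 0.1325]
shift [0.0006 0.0015 0.0985] turn [ 0.001  0.    -0.007] tcp [0.4236 0.1311 0.1325] f [ 0.5 -0.2  0.7] w 1.0
```

```bash
python3 -m crank '[[[0,0.001,0.04],[0,0,0],100],[[0,0.001,0.075],[0,0,0],100],[[0,0.001,0.09],[0,0,0],100],[[0,0.001,0.0985],[0,0,0],100],[[0,0.001,0.0985],[0,0,0],50]]' 40| egrep "pos|force"
python3 -m crank '[[[0,0,0],[0,0,0],40],[[0,0,0],[0,0,0],40],[[0,0,0],[0,0,0],40],[[0,0,0],[0,0,0],40]]' | egrep "pos|force|width"
python3 -m crank '[[[0,0,-0.02],[0,0,0],40],[[0,0,-0.06],[0,0,0],40],[[0,0,-0.1],[0,0,0],40],[[0,0,-0.1],[0,0,0],40],[[0,0,-0.1],[0,0,0],40]]' | egrep "pos|force|width"
python3 -c "
from h import *
s=vision.snapshot('wrist');save(s,'w2.png')
c=go(.6087,.2130,.14,105);go(.6087,.2130,.14,150)"
```

```text
tcp_pos: [0.4239, 0.1314, 0.0323]
force: [0.2, -0.2, -0.4]
finger_force: 0.0
tcp_pos: [0.4254, 0.1317, 0.0351]
force: [-1.2, -0.0, 6.9]
grip_width: 0.582
finger_force: 41.8
tcp_pos: [0.4259, 0.1317, 0.1364]
force: [-0.3, 0.5, -0.7]
grip_width: 0.59
finger_force: 42.2
shift [ 0.032   0.1985 -0.0047] turn [ 0.003  0.    -0.005] tcp [0.4249 0.1316 0.1348] f [-0.5  0.3 -1.9] w 0.59
shift [ 0.032   0.1985 -0.0047] turn [ 0.002  0.001 -0.79 ] tcp [0.4249 0.1316 0.1348] f [-0.5  0.3 -1.9] w 0.59
```

View pics/w2.png

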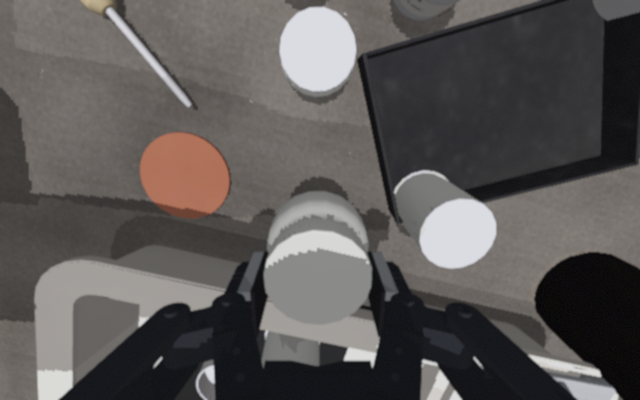

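```bash
python3 -m crank '[[[0.032,0.1985,-0.005],[0,0,0],40],[[0.032,0.1985,-0.005],[0,0,0],40],[[0.032,0.1985,-0.005],[0,0,0],40],[[0.032,0.1985,-0.005],[0,0,0],40],[[0.032,0.1985,-0.005],[0,0,0],40]]' | egrep "pos|force"
python3 -m crank '[[[0,0,0],[0,0,0],40],[[0,0,0],[0,0,0],40]]' | egrep "pos|force|width"
python3 -c "
from h import *
go(.6087,.2130,.039,105)"
```

```text
tcp_pos: [0.6099, 0.2139, 0.1368]
force: [0.7, 0.2, -0.1]
finger_force: 42.2
tcp_pos: [0.6086, 0.2133, 0.1356]
force: [-0.9, 0.1, -1.1]
grip_width: 0.584
finger_force: 42.3
shift [-0.0003  0.0004  0.0966] turn [-0.004 -0.    -0.004] tcp [0.6086 0.2133 0.1356] f [-0.9  0.1 -1.1] w 0.58
```

```bash
python3 -m crank '[[[0,0,0.035],[0,0,0],40],[[0,0,0.06],[0,0,0],40],[[0,0,0.075],[0,0,0],40],[[0,0,0.085],[0,0,0],40],[[0,0,0.085],[0,0,0],40]]' | egrep "pos|force"
python3 -m crank '[[[0,0,0.004],[0,0,0],40],[[0,0,0.008],[0,0,0],40],[[0,0,0.011],[0,0,0],40],[[0,0,0.011],[0,0,0],40]]' | egrep "pos|force|width"
```

```text
tcp_pos: [0.6061, 0.2122, 0.0513]
force: [0.1, -0.6, -0.8]
finger_force: 42.3
tcp_pos: [0.6083, 0.2129, 0.0429]
force: [0.1, -0.2, -0.5]
grip_width: 0.584
finger_force: 42.3
```

```bash
python3 -m crank '[[[0,0,0.002],[0,0,0],40],[[0,0,0.004],[0,0,0],40],[[0,0,0.004],[0,0,0],40]]' | egrep "pos|force|width"
python3 -m crank '[[[0,0,0],[0,0,0],80],[[0,0,0],[0,0,0],80],[[0,0,0],[0,0,0],80],[[0,0,-0.03],[0,0,0],80],[[0,0,-0.07],[0,0,0],100]]' | egrep "pos|force|width"
python3 -c "
from h import *
s=vision.snapshot('scene'); P=cloud(s); np.savez('s2.npz',**s)
for n,x,y,zt in (('jar in tray',.609,.213,.058),('j1',.398,.242,.055)):
    m=(abs(P[...,2]-zt)<.005)&(np.hypot(P[...,0]-x,P[...,1]-y)<.05)&(s['range_z']>0); Q=P[m]; print(n,len(Q),((Q.min(0)+Q.max(0))/2).round(4),np.ptp(Q,axis=0).round(3),np.median(Q[:,2]))
go(.398,.242,.12,105)"
```

```text
tcp_pos: [0.6083, 0.2129, 0.0387]
force: [-0.3, -0.0, -0.1]
grip_width: 0.586
finger_force: 42.4
tcp_pos: [0.6063, 0.2125, 0.1063]
force: [1.7, -0.4, 1.0]
grip_width: 0.922
finger_force: 0.0
jar in tray 162 [0.6047 0.2135 0.0565] [0.043 0.05  0.007] 0.05622750739247562
j1 199 [0.3972 0.2521 0.0551] [0.05  0.075 0.01 ] 0.05327824477927667
shift [ 0.0816 -0.198  -0.0044] turn [ 0.007  0.    -0.005] tcp [0.6103 0.2134 0.117 ] f [ 2.  -0.1  6.3] w 0.99
```

```bash
python3 -m crank '[[[0.08,-0.198,-0.03],[0,0,0],100],[[0.08,-0.198,-0.03],[0,0,0],100],[[0.08,-0.198,-0.03],[0,0,0],100],[[0.08,-0.198,-0.03],[0,0,0],100],[[0.08,-0.198,-0.03],[0,0,0],100]]' | egrep "pos"
python3 -c "
from h import *
for f in ('scene0','side0','s2'):
    s=dict(np.load(f+'.npz')); P=cloud(s)
    m=(abs(P[...,2]-.0555)<.003)&(np.hypot(P[...,0]-.398,P[...,1]-.24)<.034)&(s['range_z']>0); Q=P[m][:,:2].astype(np.float32); print(f,len(Q),np.percentile(Q,[2,98],axis=0).round(4).tolist(),np.median(Q,0), cv2.minEnclosingCircle(Q.reshape(-1,1,2)))
go(.398,.242,.034,105)"
```

```text
tcp_pos: [0.4018, 0.239, 0.138]
scene0 150 [[0.3763, 0.2163], [0.4201, 0.2636]] [0.39901674 0.2390764 ] ((0.3981991410255432, 0.2397676259279251), 0.02635148912668228)
side0 149 [[0.3763, 0.2157], [0.4212, 0.2642]] [0.39839324 0.23809686] ((0.397045373916626, 0.23956091701984406), 0.026890313252806664)
s2 139 [[0.3757, 0.2172], [0.4197, 0.2622]] [0.39623892 0.24008343] ((0.39730092883110046, 0.23981495201587677), 0.02591625042259693)
shift [ 0.0039 -0.003   0.104 ] turn [ 0.001 -0.    -0.005] tcp [0.4018 0.239  0.138 ] f [0.5 0.7 1.2] w 1.0
```

Jar 1 at (0.398, 0.240). Grasp it and carry it to slot C-.

```bash
python3 -m crank '[[[0.002,-0.003,0.04],[0,0,0],100],[[0.002,-0.003,0.075],[0,0,0],100],[[0.002,-0.003,0.095],[0,0,0],100],[[0.002,-0.003,0.104],[0,0,0],100],[[0.002,-0.003,0.104],[0,0,0],60]]' 40| egrep "pos|force"
python3 -m crank '[[[0,0,0],[0,0,0],40],[[0,0,0],[0,0,0],40],[[0,0,0],[0,0,0],40],[[0,0,0],[0,0,0],40]]' | egrep "pos|force|width"
python3 -m crank '[[[0,0,-0.02],[0,0,0],40],[[0,0,-0.06],[0,0,0],40],[[0,0,-0.1],[0,0,0],40],[[0,0,-0.11],[0,0,0],40],[[0,0,-0.11],[0,0,0],40]]' | egrep "pos|force|width"
python3 -c "
from h import *
go(.5508,.2465,.14,105)"
```

```text
tcp_pos: [0.3994, 0.2399, 0.0325]
force: [-0.7, 0.3, 0.8]
finger_force: 0.0
tcp_pos: [0.4012, 0.2405, 0.0353]
force: [-1.8, -0.1, 7.1]
grip_width: 0.586
finger_force: 41.3
tcp_pos: [0.4023, 0.2409, 0.1479]
force: [0.4, -0.5, -1.7]
grip_width: 0.582
finger_force: 42.3
shift [-0.0324  0.145   0.009 ] turn [ 0.008 -0.001 -0.005] tcp [0.4023 0.2409 0.1479] f [ 0.4 -0.5 -1.7] w 0.58
```

```bash
python3 -m crank '[[[-0.032,0.145,0],[0,0,0],40],[[-0.032,0.145,0],[0,0,0],40],[[-0.032,0.145,0],[0,0,0],40],[[-0.032,0.145,0.02],[0,0,0],40],[[-0.032,0.145,0.03],[0,0,0],40]]' | egrep "pos|force"
python3 -m crank '[[[0,0,0],[0,0,0],40],[[0,0,0],[0,0,0],40]]' | egrep "pos|force|width"
python3 -c "
from h import *
go(.5508,.2465,.039,105)"
```

```text
tcp_pos: [0.5527, 0.2455, 0.1107]
force: [-1.9, -0.3, -1.7]
finger_force: 42.5
tcp_pos: [0.5473, 0.2457, 0.1124]
force: [-0.3, 0.6, -0.6]
grip_width: 0.589
finger_force: 42.5
shift [-0.0001  0.0038  0.0734] turn [-0.003 -0.    -0.005] tcp [0.5473 0.2457 0.1124] f [-0.3  0.6 -0.6] w 0.59
```

```bash
python3 -m crank '[[[0,0.003,0.025],[0,0,0],40],[[0,0.003,0.045],[0,0,0],40],[[0,0.003,0.058],[0,0,0],40],[[0,0.003,0.066],[0,0,0],40],[[0,0.003,0.07],[0,0,0],40]]' | egrep "pos|force"
python3 -m crank '[[[0,0,0.002],[0,0,0],40],[[0,0,0.003],[0,0,0],40],[[0,0,0.003],[0,0,0],40]]' | egrep "pos|force|width"
```

```text
tcp_pos: [0.5505, 0.247, 0.0438]
force: [0.4, -0.2, -2.1]
finger_force: 42.5
tcp_pos: [0.5517, 0.247, 0.0416]
force: [-0.1, 0.0, -1.7]
grip_width: 0.589
finger_force: 42.5
```

```bash
python3 -m crank '[[[0,0,0.003],[0,0,0],40],[[0,0,0.003],[0,0,0],40],[[0,0,0.003],[0,0,0],76],[[0,0,0.003],[0,0,0],76],[[0,0,0.003],[0,0,0],76]]' | egrep "pos|force|width"
python3 -m crank '[[[0,0,0],[0,0,0],76],[[0,0,-0.03],[0,0,0],76],[[0,0,-0.07],[0,0,0],100],[[0,0,-0.11],[0,0,0],100],[[0,0,-0.13],[0,0,0],100]]' | egrep "pos|force|width"
python3 -c "
from h import *
s=vision.snapshot('scene'); P=cloud(s); np.savez('s2.npz',**s)
for n,x,y,zt in (('C+',.609,.213,.057),('C-',.551,.246,.057),('a',.368,.311,.107)):
    m=(abs(P[...,2]-zt)<.004)&(np.hypot(P[...,0]-x,P[...,1]-y)<.034)&(s['range_z']>0); Q=P[m]; print(n,len(Q),((Q.min(0)+Q.max(0))/2).round(4),np.ptp(Q,axis=0).round(3),np.median(Q[:,2]))
go(.368,.312,.17,105)"
```

```text
tcp_pos: [0.5515, 0.2469, 0.0379]
force: [-0.7, 0.4, 0.7]
grip_width: 0.759
finger_force: 0.0
tcp_pos: [0.5525, 0.2472, 0.1725]
force: [0.1, -0.0, 0.2]
grip_width: 1.001
finger_force: 0.0
C+ 166 [0.6042 0.2124 0.0561] [0.043 0.052 0.005] 0.056407669084401035
C- 184 [0.5512 0.2473 0.0564] [0.049 0.052 0.006] 0.056458067095034425
a 144 [0.3677 0.3118 0.1054] [0.047 0.051 0.005] 0.10504364466499405
shift [ 0.1096 -0.1631  0.0036] turn [ 0.009 -0.    -0.005] tcp [0.5535 0.2475 0.1751] f [ 0.4 -0.   2.9] w 1.0
```

```bash
python3 -m crank '[[[0.11,-0.163,0.003],[0,0,0],100],[[0.11,-0.163,0.003],[0,0,0],100],[[0.11,-0.163,0.003],[0,0,0],100],[[0.11,-0.163,0.003],[0,0,0],100],[[0.11,-0.163,0.003],[0,0,0],100]]' 40| egrep "pos|force"
python3 -m crank '[[[0,0,0],[0,0,0],100],[[0,0,0],[0,0,0],100]]' | egrep "pos|force"
python3 -c "
from h import *
go(.368,.312,.083,105)"
```

```text
tcp_pos: [0.3628, 0.312, 0.1646]
force: [-0.2, 0.7, 0.1]
finger_force: 0.0
tcp_pos: [0.3647, 0.3123, 0.1652]
force: [0.6, 0.3, -0.4]
finger_force: 0.0
shift [-0.0012  0.003   0.0822] turn [ 0.001 -0.    -0.002] tcp [0.3647 0.3123 0.1652] f [ 0.6  0.3 -0.4] w 1.0
```

```bash
python3 -m crank '[[[0,0.003,0.04],[0,0,0],100],[[0,0.003,0.07],[0,0,0],100],[[0,0.003,0.082],[0,0,0],100],[[0,0.003,0.082],[0,0,0],60],[[0,0.003,0.082],[0,0,0],40]]' | egrep "pos|force"
python3 -m crank '[[[0,0,0],[0,0,0],40],[[0,0,0],[0,0,0],40],[[0,0,0],[0,0,0],40],[[0,0,0],[0,0,0],40]]' | egrep "pos|force|width"
python3 -m crank '[[[0,0,-0.03],[0,0,0],40],[[0,0,-0.07],[0,0,0],40],[[0,0,-0.1],[0,0,0],40],[[0,0,-0.13],[0,0,0],40],[[0,0,-0.13],[0,0,0],40]]' | egrep "pos|force|width"
python3 -c "
from h import *
go(.5817,.3001,.215,105)"
```

```text
tcp_pos: [0.3696, 0.3122, 0.0824]
force: [0.0, 0.0, 0.9]
finger_force: 0.0
tcp_pos: [0.3698, 0.313, 0.0839]
force: [0.5, 0.1, 5.4]
grip_width: 0.564
finger_force: 41.6
tcp_pos: [0.3704, 0.3137, 0.2185]
force: [0.4, -1.0, -1.6]
grip_width: 0.556
finger_force: 42.8
shift [-0.0669  0.2008  0.005 ] turn [ 0.008 -0.002 -0.005] tcp [0.3704 0.3137 0.2185] f [ 0.4 -1.  -1.6] w 0.56
```

```bash
python3 -m crank '[[[-0.067,0.2,0],[0,0,0],40],[[-0.067,0.2,0],[0,0,0],40],[[-0.067,0.2,0],[0,0,0],40],[[-0.067,0.2,0],[0,0,0],40],[[-0.067,0.2,0],[0,0,0],40]]' | egrep "pos|force"
python3 -m crank '[[[0,0,0],[0,0,0],40],[[0,0,0],[0,0,0],40],[[0,0,0],[0,0,0],40]]' | egrep "pos|force"
python3 -c "
from h import *
go(.5817,.3001,.0875,105)"
```

```text
tcp_pos: [0.5783, 0.2984, 0.2122]
force: [0.4, 0.7, -1.5]
finger_force: 42.8
tcp_pos: [0.5763, 0.2986, 0.2116]
force: [0.5, -0.1, -1.3]
finger_force: 43.1
shift [1.000e-04 5.900e-03 1.241e-01] turn [-0.002 -0.    -0.005] tcp [0.5763 0.2986 0.2116] f [ 0.5 -0.1 -1.3] w 0.56
```

```bash
python3 -m crank '[[[0,0.005,0.01],[0,0,0],40],[[0,0.005,0.04],[0,0,0],40],[[0,0.005,0.07],[0,0,0],40],[[0,0.005,0.08],[0,0,0],40],[[0,0.005,0.08],[0,0,0],40]]' | egrep "pos|force"
python3 -m crank '[[[0,0,0],[0,0,0],40]]' | egrep "pos|force"
python3 -c "
from h import *
go(.5817,.3001,.0875,105)"
```

```text
tcp_pos: [0.5793, 0.2999, 0.1302]
force: [-0.9, 0.8, -1.0]
finger_force: 43.0
tcp_pos: [0.581, 0.3004, 0.1335]
force: [0.2, 0.3, -1.1]
finger_force: 43.0
shift [-0.0005  0.0006  0.046 ] turn [ 0.    -0.    -0.004] tcp [0.581  0.3004 0.1335] f [ 0.2  0.3 -1.1] w 0.56
```

```bash
python3 -m crank '[[[0,0,0.012],[0,0,0],40],[[0,0,0.024],[0,0,0],40],[[0,0,0.034],[0,0,0],40],[[0,0,0.04],[0,0,0],40],[[0,0,0.044],[0,0,0],40]]' | egrep "pos|force"
python3 -m crank '[[[0,0,0],[0,0,0],40],[[0,0,0],[0,0,0],40]]' | egrep "pos|force"
```

```text
tcp_pos: [0.5817, 0.3002, 0.0891]
force: [0.1, 0.3, -1.1]
finger_force: 43.1
tcp_pos: [0.5817, 0.3001, 0.0893]
force: [0.3, -0.3, -1.5]
finger_force: 43.1
```

```bash
python3 -m crank '[[[0,0,0.003],[0,0,0],40],[[0,0,0.003],[0,0,0],70],[[0,0,0.003],[0,0,0],70],[[0,0,0.003],[0,0,0],70],[[0,0,0.003],[0,0,0],70]]' | egrep "pos|force|width"
python3 -m crank '[[[0,0,-0.02],[0,0,0],70],[[0,0,-0.06],[0,0,0],70],[[0,0,-0.1],[0,0,0],100],[[0,0,-0.12],[0,0,0],100],[[0,0,-0.12],[0,0,0],100]]' | egrep "pos|force|width"
python3 -c "
from h import *
go(.464,.3135,.19,105)"
```

```text
tcp_pos: [0.5816, 0.3001, 0.086]
force: [-0.6, 0.8, 0.2]
grip_width: 0.7
finger_force: 0.0
tcp_pos: [0.5832, 0.3007, 0.2117]
force: [-0.3, 0.7, -0.1]
grip_width: 1.002
finger_force: 0.0
shift [ 0.0427 -0.1122  0.0208] turn [ 0.009 -0.001 -0.005] tcp [0.5832 0.3007 0.2117] f [-0.3  0.7 -0.1] w 1.0
```

```bash
python3 -m crank '[[[0.043,-0.112,0.02],[0,0,0],100],[[0.043,-0.112,0.02],[0,0,0],100],[[0.043,-0.112,0.02],[0,0,0],100],[[0.043,-0.112,0.02],[0,0,0],100],[[0.043,-0.112,0.02],[0,0,0],100]]' | egrep "pos|force"
python3 -c "
from h import *
go(.464,.3135,.098,105)
s=dict(np.load('scene0.npz'));P=cloud(s);print('vial',P[147:162:3,303])
s=dict(np.load('s2.npz'));P=cloud(s);print('vial',P[147:162:3,303])"
```

```text
tcp_pos: [0.4602, 0.3133, 0.1857]
force: [0.4, -0.2, 0.2]
finger_force: 0.0
shift [-0.0008  0.0038  0.0877] turn [-0.001  0.    -0.003] tcp [0.4602 0.3133 0.1857] f [ 0.4 -0.2  0.2] w 1.0
vial [[0.53656696 0.41034622 0.07520075]
 [0.53560361 0.40451934 0.06861063]
 [0.535564   0.40792063 0.05676972]
 [0.53563529 0.41249634 0.04408693]
 [0.53494161 0.40943889 0.03572421]]
vial [[0.53640096 0.40869872 0.07610999]
 [0.53588517 0.40732396 0.06703629]
 [0.5360097  0.4123764  0.05422602]
 [0.53524539 0.40858402 0.04635806]
 [0.53526658 0.41271194 0.03379235]]
```

```bash
python3 -m crank '[[[0,0.003,0.04],[0,0,0],100],[[0,0.003,0.07],[0,0,0],100],[[0,0.003,0.088],[0,0,0],70],[[0,0.003,0.088],[0,0,0],50],[[0,0.003,0.088],[0,0,0],25]]' | egrep "pos|force"
python3 -m crank '[[[0,0,0],[0,0,0],25],[[0,0,0],[0,0,0],25],[[0,0,0],[0,0,0],25],[[0,0,0],[0,0,0],25],[[0,0,0],[0,0,0],25]]' | egrep "pos|force|width"
python3 -m crank '[[[0,0,-0.03],[0,0,0],25],[[0,0,-0.07],[0,0,0],25],[[0,0,-0.1],[0,0,0],25],[[0,0,-0.13],[0,0,0],25],[[0,0,-0.13],[0,0,0],25]]' | egrep "pos|force|width"
python3 -c "
from h import *
go(.6397,.2667,.225,105)"
```

```text
tcp_pos: [0.4658, 0.3137, 0.0973]
force: [1.0, 0.8, 0.7]
finger_force: 0.0
tcp_pos: [0.466, 0.3143, 0.0991]
force: [1.2, 0.2, 6.3]
grip_width: 0.423
finger_force: 40.4
tcp_pos: [0.4667, 0.3148, 0.234]
force: [-0.1, -0.4, -1.7]
grip_width: 0.428
finger_force: 40.7
shift [-0.0905  0.155   0.0102] turn [ 0.009 -0.002 -0.005] tcp [0.4667 0.3148 0.234 ] f [-0.1 -0.4 -1.7] w 0.43
```

```bash
python3 -m crank '[[[-0.09,0.155,0],[0,0,0],25],[[-0.09,0.155,0],[0,0,0],25],[[-0.09,0.155,0],[0,0,0],25],[[-0.09,0.155,0],[0,0,0],25],[[-0.09,0.155,0],[0,0,0],25]]' | egrep "pos|force"
python3 -m crank '[[[0,0.004,0.03],[0,0,0],25],[[0,0.004,0.05],[0,0,0],25],[[0,0.004,0.07],[0,0,0],25],[[0,0.004,0.07],[0,0,0],25],[[0,0.004,0.07],[0,0,0],25]]' | egrep "pos|force"
python3 -c "
from h import *
go(.6397,.2667,.104,105)"
```

```text
tcp_pos: [0.6423, 0.2639, 0.2256]
force: [-0.0, 0.3, -1.6]
finger_force: 40.8
tcp_pos: [0.6411, 0.2671, 0.1568]
force: [-0.4, -0.4, -1.1]
finger_force: 40.8
shift [-0.     -0.0013  0.0528] turn [-0.003  0.    -0.005] tcp [0.6411 0.2671 0.1568] f [-0.4 -0.4 -1.1] w 0.42
```

```bash
python3 -m crank '[[[0,-0.001,0.015],[0,0,0],25],[[0,-0.001,0.03],[0,0,0],25],[[0,-0.001,0.042],[0,0,0],25],[[0,-0.001,0.05],[0,0,0],25],[[0,-0.001,0.05],[0,0,0],25]]' | egrep "pos|force"
python3 -m crank '[[[0,0,0.002],[0,0,0],25],[[0,0,0.003],[0,0,0],25],[[0,0,0.003],[0,0,0],25]]' | egrep "pos|force"
```

```text
tcp_pos: [0.6406, 0.2671, 0.1075]
force: [0.8, 0.3, -1.5]
finger_force: 40.9
tcp_pos: [0.6412, 0.2672, 0.1056]
force: [1.0, 0.9, -1.5]
finger_force: 40.9
```

```bash
python3 -m crank '[[[0,0,0.003],[0,0,0],25],[[0,0,0.003],[0,0,0],25],[[0,0,0.003],[0,0,0],56],[[0,0,0.003],[0,0,0],56],[[0,0,0.003],[0,0,0],56]]' | egrep "pos|force|width"
python3 -m crank '[[[0,0,-0.02],[0,0,0],60],[[0,0,-0.06],[0,0,0],60],[[0,0,-0.1],[0,0,0],90],[[0,0,-0.1],[0,0,0],100],[[0,0,-0.1],[0,0,0],100]]' | egrep "pos|force|width"
python3 - <<'E'
from h import *
go(.526,.1475,.16,180)
A=[];W=[]
for n in ('scene','side'):
    s=vision.snapshot(n);P=cloud(s);np.savez(n+'3.npz',**s);A.append(P[s['range_z']>0]);save(s,n+'3.png')
P=np.vstack(A)
for n,x,y,zt in (('C+',.609,.213,.058),('C-',.551,.246,.058),('a',.5817,.3,.11),('b',.64,.267,.123),('p1',.6135,.353,.113),('p2',.6685,.32,.116),('bk1',.526,.1475,.08),('bk2',.441,-.028,.094),('bk3',.447,-.138,.094)):
    Q=P[(abs(P[:,2]-zt)<.004)&(np.hypot(P[:,0]-x,P[:,1]-y)<.034)]; print(n,len(Q),((Q.min(0)+Q.max(0))/2).round(4),np.ptp(Q,axis=0).round(3),np.median(Q[:,2]).round(4))
# pegs: points above crossbar
Q=P[(P[:,0]>.52)&(P[:,0]<.72)&(P[:,1]>-.24)&(P[:,1]<.05)&(P[:,2]>.165)&(P[:,2]<.26)]
for y in (-.006,-.094,-.182):
    q=Q[abs(Q[:,1]-y)<.03]; 
    if len(q)<10: print(y,len(q)); continue
    c=q.mean(0); d=np.linalg.svd(q-c)[2][0]; d*=np.sign(d[2]); t=(q-c)@d
    print(len(q),"mean",c.round(4),"dir",d.round(3),"top",q[q[:,2].argmax()].round(4),"ymin/max",np.percentile(q[:,1],[2,98]).round(4),"xmin",q[:,0].min().round(4))
q=P[(P[:,0]>.6)&(P[:,0]<.72)&(P[:,1]>-.22)&(P[:,1]<.05)&(P[:,2]>.13)&(P[:,2]<.16)]
print('bar',len(q),np.percentile(q,[2,50,98],axis=0).round(4).tolist(), np.polyfit(q[:,1],q[:,0],1))
E
```

```text
tcp_pos: [0.6408, 0.2671, 0.1018]
force: [1.0, 0.5, 2.0]
grip_width: 0.557
finger_force: 0.0
tcp_pos: [0.6419, 0.2674, 0.2048]
force: [0.9, -1.0, -0.2]
grip_width: 0.987
finger_force: 0.0
shift [-0.0865 -0.1428  0.044 ] turn [ 0.005  0.003 -1.314] tcp [0.6419 0.2674 0.2048] f [ 0.9 -1.  -0.2] w 0.99
C+ 314 [0.6071 0.2144 0.0571] [0.049 0.057 0.006] 0.057
C- 343 [0.5513 0.2487 0.058 ] [0.05  0.055 0.008] 0.0569
a 256 [0.5792 0.2998 0.1092] [0.046 0.05  0.006] 0.1087
b 163 [0.6374 0.2677 0.1221] [0.036 0.04  0.006] 0.1216
p1 258 [0.61   0.3568 0.1129] [0.056 0.056 0.008] 0.112
p2 242 [0.6686 0.3221 0.1151] [0.048 0.047 0.006] 0.1148
bk1 491 [0.5259 0.1468 0.0792] [0.054 0.058 0.006] 0.0786
bk2 800 [ 0.441  -0.0282  0.0933] [0.054 0.057 0.006] 0.0928
bk3 1114 [ 0.4461 -0.1378  0.0932] [0.054 0.058 0.006] 0.0928
630 mean [ 0.5982 -0.006   0.1916] dir [-0.682  0.018  0.731] top [ 0.579 -0.004  0.216] ymin/max [-0.0108  0.0025] xmin 0.5735
750 mean [ 0.6004 -0.0958  0.1922] dir [-0.681  0.033  0.732] top [ 0.5867 -0.0885  0.2166] ymin/max [-0.1005 -0.0875] xmin 0.5761
902 mean [ 0.6028 -0.1856  0.1927] dir [-0.679  0.035  0.733] top [ 0.5883 -0.1824  0.2174] ymin/max [-0.1901 -0.1766] xmin 0.5785
bar 1070 [[0.6191, -0.2155, 0.1364], [0.6368, -0.1118, 0.1492], [0.7157, 0.0488, 0.1585]] [0.0508401  0.64436956]
```

View pics/scene3.png

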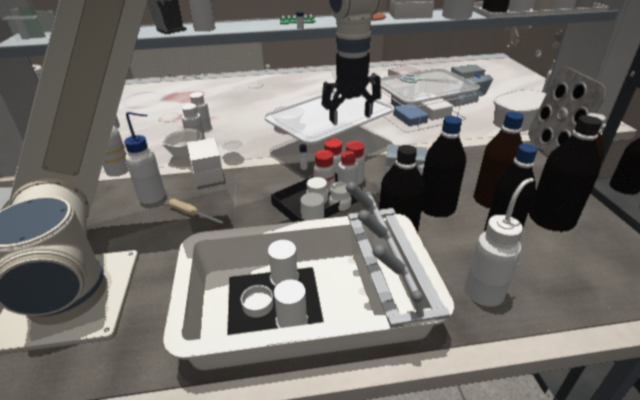

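```bash
python3 -m crank '[[[-0.086,-0.143,0.03],[0,0,-1.314],100],[[-0.086,-0.143,0.03],[0,0,-1.314],100],[[-0.086,-0.143,0.03],[0,0,-1.314],100],[[-0.086,-0.143,0.03],[0,0,-1.314],100],[[-0.086,-0.143,0.03],[0,0,-1.314],100]]' | egrep "pos|force"
python3 -m crank '[[[0,0,0],[0,0,-0.69],100],[[0,0,0],[0,0,-0.69],100],[[0,0,0],[0,0,-0.69],100],[[0,0,0],[0,0,-0.69],100],[[0,0,0],[0,0,-0.69],100]]' | egrep "pos|force"
python3 -m crank '[[[0,0,0],[0,0,-0.07],100],[[0,0,0],[0,0,-0.07],100]]' | egrep "pos|force"
python3 -c "
from h import *
go(.526,.147,.045,180)"
```

```text
tcp_pos: [0.517, 0.144, 0.1684]
force: [0.9, 0.9, -0.2]
finger_force: 0.0
tcp_pos: [0.5235, 0.1473, 0.1703]
force: [0.6, -0.1, 0.4]
finger_force: 0.0
tcp_pos: [0.5236, 0.1474, 0.1703]
force: [-0.4, -0.0, -0.2]
finger_force: 0.0
shift [-0.0028 -0.0004  0.1253] turn [-0.    -0.003  0.009] tcp [0.5236 0.1474 0.1703] f [-0.4 -0.  -0.2] w 1.0
```

```bash
python3 -m crank '[[[-0.002,0,0.04],[0,0,0],100],[[-0.002,0,0.08],[0,0,0],100],[[-0.002,0,0.11],[0,0,0],100],[[-0.002,0,0.125],[0,0,0],100],[[-0.002,0,0.125],[0,0,0],70]]' 35| egrep "pos|force"
python3 -m crank '[[[0,0,0],[0,0,0],45],[[0,0,0],[0,0,0],45],[[0,0,0],[0,0,0],45],[[0,0,0],[0,0,0],45]]' | egrep "pos|force|width"
python3 -m crank '[[[0,0,-0.03],[0,0,0],45],[[0,0,-0.07],[0,0,0],45],[[0,0,-0.11],[0,0,0],45],[[0,0,-0.15],[0,0,0],45],[[0,0,-0.19],[0,0,0],45]]' | egrep "pos|force|width"
python3 -c "
from h import *
go(.5345,.0,.28,180,40)"
```

```text
tcp_pos: [0.5234, 0.1471, 0.0424]
force: [1.1, -0.2, -0.8]
finger_force: 0.0
tcp_pos: [0.5271, 0.1477, 0.048]
force: [0.2, -0.9, -0.2]
grip_width: 0.64
finger_force: 36.9
tcp_pos: [0.5259, 0.1475, 0.2398]
force: [1.2, -0.4, 0.0]
grip_width: 0.641
finger_force: 37.5
shift [-0.0078 -0.1476 -0.0403] turn [ 0.002 -0.697  0.006] tcp [0.5259 0.1475 0.2398] f [ 1.2 -0.4  0. ] w 0.64
```

```bash
python3 -m crank '[[[-0.008,-0.147,-0.06],[0,-0.697,0],45],[[-0.008,-0.147,-0.06],[0,-0.697,0],45],[[-0.008,-0.147,-0.06],[0,-0.697,0],45],[[-0.008,-0.147,-0.06],[0,-0.697,0],45],[[-0.008,-0.147,-0.06],[0,-0.697,0],45]]' | egrep "pos|rot|force"
python3 -m crank '[[[0,0,0],[0,-0.072,0],45],[[0,0,0],[0,-0.072,0],45],[[0,0,0],[0,-0.072,0],45]]' | egrep "pos|rot|force"
python3 -c "
from h import *
go(.5356,.0,.2637,180,40)"
```

```text
tcp_pos: [0.5366, -0.0038, 0.3022]
eef_rot: [-0.004, 2.503, -0.005]
force: [0.6, 0.6, 0.6]
finger_force: 37.6
tcp_pos: [0.5342, 0.0005, 0.2975]
eef_rot: [-0.006, 2.445, 0.002]
force: [-0.3, -0.1, 0.4]
finger_force: 37.6
shift [ 0.0206 -0.0005  0.0268] turn [ 0.003 -0.002  0.004] tcp [5.342e-01 5.000e-04 2.975e-01] f [-0.3 -0.1  0.4] w 0.64
```

```bash
python3 -m crank '[[[0.021,0,0],[0,0,0],45],[[0.021,0,0.015],[0,0,0],45],[[0.021,0,0.027],[0,0,0],45],[[0.021,0,0.027],[0,0,0],45]]' | egrep "pos|force"
python3 -m crank '[[[0,0,0.012],[0,0,0],45],[[0,0,0.024],[0,0,0],45],[[0,0,0.036],[0,0,0],45],[[0,0,0.045],[0,0,0],45],[[0,0,0.045],[0,0,0],45]]' | egrep "pos|force"
python3 -c "
from h import *
go(.6353-.643*.066,.0,.145+.766*.066,180,40)
s=vision.snapshot('side');save(s,'s4.png');cv2.imwrite('pics/s4.png',cv2.resize(s['img'][60:300,250:520,::-1],None,fx=2.4,fy=2.4))"
```

```text
tcp_pos: [0.538, 0.0009, 0.2616]
force: [0.3, 0.1, -0.5]
finger_force: 37.5
tcp_pos: [0.5665, 0.001, 0.2271]
force: [0.3, 0.6, -0.7]
finger_force: 37.5
shift [-0.0001 -0.0012  0.0411] turn [ 0.005 -0.004  0.005] tcp [0.5665 0.001  0.2271] f [ 0.3  0.6 -0.7] w 0.63
```

View pics/s4.png

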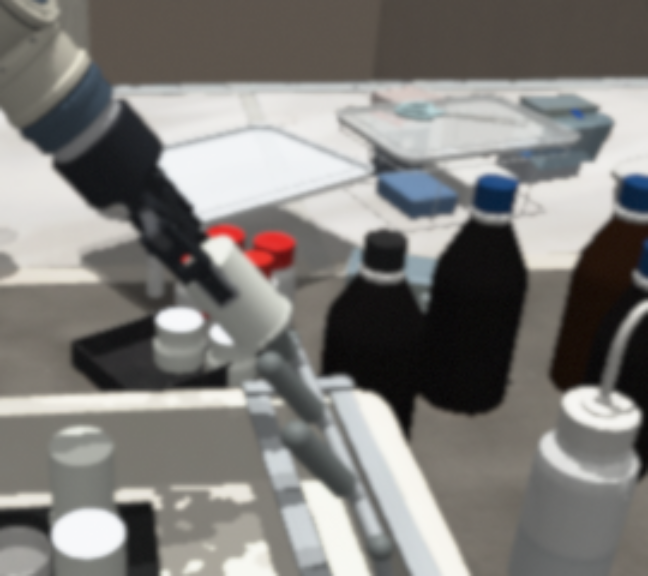

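```bash
python3 -m crank '[[[0,-0.001,0.01],[0,0,0],45],[[0,-0.001,0.02],[0,0,0],45],[[0,-0.001,0.03],[0,0,0],45],[[0,-0.001,0.036],[0,0,0],45],[[0,-0.001,0.038],[0,0,0],45]]' | egrep "pos|force"
python3 -m crank '[[[0,0,0.002],[0,0,0],45],[[0,0,0.003],[0,0,0],45],[[0,0,0.003],[0,0,0],45]]' | egrep "pos|force"
python3 -c "
from h import *
go(.6353-.643*.061,.0,.145+.766*.061,180,40)"
```

```text
tcp_pos: [0.5901, -0.0, 0.1975]
force: [-0.3, 0.9, -1.0]
finger_force: 37.5
tcp_pos: [0.5918, -0.0001, 0.1966]
force: [-0.5, 0.3, -0.2]
finger_force: 37.5
shift [-0.0002  0.      0.0065] turn [ 0.004 -0.001  0.005] tcp [ 5.918e-01 -1.000e-04  1.966e-01] f [-0.5  0.3 -0.2] w 0.64
```

```bash
python3 -m crank '[[[0,0,0.003],[0,0,0],45],[[0,0,0.003],[0,0,0],78],[[0,0,0.003],[0,0,0],78],[[0,0,0.003],[0,0,0],78],[[0,0,0.003],[0,0,0],78]]' | egrep "pos|force|width"
python3 -m crank '[[[0,0,0],[0,0,0],78],[[0,0,-0.02],[0,0,0],78],[[0,0,-0.05],[0,0,0],78],[[0,0,-0.09],[0,0,0],78],[[0,0,-0.11],[0,0,0],80]]' | egrep "pos|force|width"
python3 -c "
from h import *
s=vision.snapshot('side');P=cloud(s);np.savez('s5.npz',**s);cv2.imwrite('pics/s5.png',cv2.resize(s['img'][60:300,250:520,::-1],None,fx=2.4,fy=2.4))
go(.441,-.0282,.20,180,0)"
```

```text
tcp_pos: [0.5937, -0.0, 0.1946]
force: [-0.1, 0.4, -0.2]
grip_width: 0.779
finger_force: 0.0
tcp_pos: [0.5218, -0.0003, 0.2817]
force: [1.1, 0.1, 1.0]
grip_width: 0.801
finger_force: 0.0
shift [ 0.1162 -0.0272  0.0122] turn [0.001 0.703 0.007] tcp [ 5.215e-01 -3.000e-04  2.845e-01] f [-0.6  0.7  3.4] w 0.8
```

View pics/s5.png

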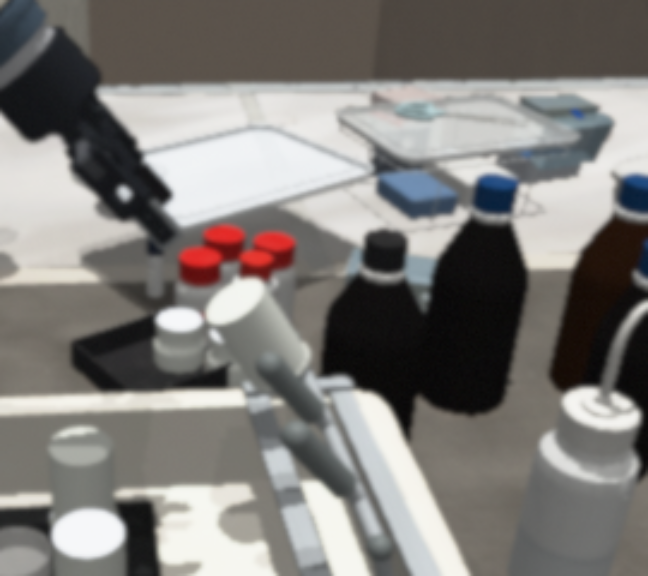

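```bash
python3 -m crank '[[[0.116,-0.027,0.012],[0,0.703,0],100],[[0.116,-0.027,0.012],[0,0.703,0],100],[[0.116,-0.027,0.012],[0,0.703,0],100],[[0.116,-0.027,0.012],[0,0.703,0],100],[[0.116,-0.027,0.012],[0,0.703,0],100]]' | egrep "pos|force"
python3 -m crank '[[[0,0,0],[0,0.078,0],100],[[0,0,0],[0,0.078,0],100],[[0,0,0],[0,0.078,0],100]]' | egrep "pos|force"
python3 -c "
from h import *
go(.441,-.0282,.060,180,0)"
```

```text
tcp_pos: [0.4402, -0.0284, 0.1947]
force: [1.4, -1.0, 1.2]
finger_force: 0.0
tcp_pos: [0.4429, -0.0279, 0.1938]
force: [-0.0, 0.5, -0.2]
finger_force: 0.0
shift [ 0.001  -0.0004  0.1338] turn [ 0.001 -0.007  0.007] tcp [ 0.4429 -0.0279  0.1938] f [-0.   0.5 -0.2] w 1.0
```

```bash
python3 -m crank '[[[0.001,0,0.04],[0,0,0],100],[[0.001,0,0.08],[0,0,0],100],[[0.001,0,0.11],[0,0,0],100],[[0.001,0,0.13],[0,0,0],100],[[0.001,0,0.134],[0,0,0],70]]' 35| egrep "pos|force"
python3 -m crank '[[[0,0,0],[0,0,0],45],[[0,0,0],[0,0,0],45],[[0,0,0],[0,0,0],45],[[0,0,0],[0,0,0],45]]' | egrep "pos|force|width"
python3 -m crank '[[[0,0,-0.03],[0,0,0],45],[[0,0,-0.07],[0,0,0],45],[[0,0,-0.11],[0,0,0],45],[[0,0,-0.15],[0,0,0],45],[[0,0,-0.19],[0,0,0],45]]' | egrep "pos|force|width"
python3 -c "
from h import *
go(.5342,-.0895,.295,180,40)"
```

```text
tcp_pos: [0.4373, -0.0273, 0.0584]
force: [-0.5, 0.0, 0.3]
finger_force: 0.0
tcp_pos: [0.441, -0.0282, 0.0625]
force: [0.7, 0.3, 0.3]
grip_width: 0.645
finger_force: 37.0
tcp_pos: [0.4409, -0.0278, 0.2541]
force: [2.1, -0.8, -0.9]
grip_width: 0.644
finger_force: 37.6
shift [-0.0927 -0.0623 -0.0413] turn [ 0.002 -0.702  0.006] tcp [ 0.4409 -0.0278  0.2541] f [ 2.1 -0.8 -0.9] w 0.64
```

```bash
python3 -m crank '[[[-0.092,-0.062,-0.055],[0,-0.702,0],45],[[-0.092,-0.062,-0.055],[0,-0.702,0],45],[[-0.092,-0.062,-0.055],[0,-0.702,0],45],[[-0.092,-0.062,-0.055],[0,-0.702,0],45],[[-0.092,-0.062,-0.055],[0,-0.702,0],45]]' | egrep "pos|rot|force"
python3 -m crank '[[[0,0,0],[0,-0.077,0],45],[[0,0,0],[0,-0.077,0],45],[[0,0,0],[0,-0.077,0],45]]' | egrep "pos|rot|force"
python3 -c "
from h import *
go(.5382,-.0895,.2637,180,40)"
```

```text
tcp_pos: [0.5357, -0.0908, 0.3086]
eef_rot: [-0.009, 2.513, -0.001]
force: [0.8, 0.4, -0.9]
finger_force: 37.6
tcp_pos: [0.533, -0.0895, 0.3062]
eef_rot: [-0.006, 2.446, 0.001]
force: [-0.4, -0.2, 0.8]
finger_force: 37.6
shift [0.0233 0.     0.036 ] turn [ 0.003 -0.003  0.004] tcp [ 0.533  -0.0895  0.3062] f [-0.4 -0.2  0.8] w 0.64
```

```bash
python3 -m crank '[[[0.023,0,0],[0,0,0],45],[[0.023,0,0.015],[0,0,0],45],[[0.023,0,0.036],[0,0,0],45],[[0.023,0,0.036],[0,0,0],45]]' | egrep "pos|force"
python3 -m crank '[[[0,0,0.012],[0,0,0],45],[[0,0,0.024],[0,0,0],45],[[0,0,0.036],[0,0,0],45],[[0,0,0.045],[0,0,0],45],[[0,0,0.045],[0,0,0],45]]' | egrep "pos|force"
python3 -c "
from h import *
go(.6379-.643*.063,-.0895,.145+.766*.063,180,40)"
```

```text
tcp_pos: [0.5409, -0.0896, 0.2616]
force: [-0.5, 0.2, -1.1]
finger_force: 37.6
tcp_pos: [0.5693, -0.0892, 0.2278]
force: [-0.2, 0.5, -0.3]
finger_force: 37.6
shift [ 0.0005 -0.0005  0.0445] turn [ 0.005 -0.005  0.005] tcp [ 0.5693 -0.0892  0.2278] f [-0.2  0.5 -0.3] w 0.64
```

```bash
python3 -m crank '[[[0,0,0.01],[0,0,0],45],[[0,0,0.02],[0,0,0],45],[[0,0,0.03],[0,0,0],45],[[0,0,0.038],[0,0,0],45],[[0,0,0.042],[0,0,0],45]]' | egrep "pos|force"
python3 -m crank '[[[0,0,0.001],[0,0,0],45],[[0,0,0.002],[0,0,0],45],[[0,0,0.002],[0,0,0],45]]' | egrep "pos|force"
```

```text
tcp_pos: [0.5957, -0.089, 0.1953]
force: [0.2, 0.1, -1.2]
finger_force: 37.6
tcp_pos: [0.5966, -0.089, 0.1949]
force: [-0.6, -0.0, -0.8]
finger_force: 37.6
```

```bash
python3 -m crank '[[[0,0,0.001],[0,0,0],45],[[0,0,0.001],[0,0,0],78],[[0,0,0.001],[0,0,0],78],[[0,0,0.001],[0,0,0],78],[[0,0,0.001],[0,0,0],78]]' | egrep "pos|force|width"
python3 -m crank '[[[0,0,0],[0,0,0],78],[[0,0,-0.02],[0,0,0],78],[[0,0,-0.05],[0,0,0],78],[[0,0,-0.09],[0,0,0],78],[[0,0,-0.11],[0,0,0],80]]' | egrep "pos|force|width"
python3 -c "
from h import *
go(.446,-.138,.20,180,0)"
```

```text
tcp_pos: [0.5972, -0.0891, 0.1943]
force: [-0.4, -0.7, 0.3]
grip_width: 0.778
finger_force: 0.0
tcp_pos: [0.5254, -0.0892, 0.2814]
force: [0.5, -0.3, 0.8]
grip_width: 0.8
finger_force: 0.0
shift [ 0.1135 -0.0482  0.0111] turn [0.001 0.698 0.007] tcp [ 0.5254 -0.0892  0.2814] f [ 0.5 -0.3  0.8] w 0.8
```

```bash
python3 -m crank '[[[0.113,-0.048,0.011],[0,0.698,0],100],[[0.113,-0.048,0.011],[0,0.698,0],100],[[0.113,-0.048,0.011],[0,0.698,0],100],[[0.113,-0.048,0.011],[0,0.698,0],100],[[0.113,-0.048,0.011],[0,0.698,0],100]]' | egrep "pos|force"
python3 -m crank '[[[0,0,0],[0,0.075,0],100],[[0,0,0],[0,0.075,0],100],[[0,0,0],[0,0.075,0],100]]' | egrep "pos|force"
python3 -c "
from h import *
s=vision.snapshot('side');P=cloud(s)[s['range_z']>0]
Q=P[(abs(P[:,2]-.0935)<.004)&(np.hypot(P[:,0]-.446,P[:,1]+.138)<.034)]; print(len(Q),((Q.min(0)+Q.max(0))/2).round(4))
go(.446,-.138,.060,180,0)"
```

```text
tcp_pos: [0.4455, -0.139, 0.1976]
force: [0.6, -0.9, 0.0]
finger_force: 0.0
tcp_pos: [0.4481, -0.1378, 0.1967]
force: [-0.3, 0.4, -0.5]
finger_force: 0.0
526 [ 0.4461 -0.1371  0.0931]
shift [ 0.001  -0.0004  0.137 ] turn [ 0.001 -0.003  0.007] tcp [ 0.4474 -0.1377  0.197 ] f [-0.5  0.4 -0. ] w 1.0
```

```bash
python3 -m crank '[[[0.001,0,0.03],[0,0,0],84],[[0.001,0,0.06],[0,0,0],84],[[0.001,0,0.1],[0,0,0],84],[[0.001,0,0.13],[0,0,0],84],[[0.001,0,0.137],[0,0,0],84]]' 35| egrep "pos|force"
python3 -m crank '[[[0,0,0],[0,0,0],45],[[0,0,0],[0,0,0],45],[[0,0,0],[0,0,0],45],[[0,0,0],[0,0,0],45],[[0,0,0],[0,0,0],45]]' | egrep "pos|force|width"
python3 -m crank '[[[0,0,-0.03],[0,0,0],45],[[0,0,-0.07],[0,0,0],45],[[0,0,-0.11],[0,0,0],45],[[0,0,-0.15],[0,0,0],45],[[0,0,-0.19],[0,0,0],45]]' | egrep "pos|force|width"
python3 -c "
from h import *
go(.535,-.179,.295,180,40)"
```

```text
tcp_pos: [0.4426, -0.1366, 0.0574]
force: [-0.1, 0.9, 0.5]
finger_force: 0.0
tcp_pos: [0.4465, -0.1383, 0.0619]
force: [-0.6, 0.0, -1.6]
grip_width: 0.643
finger_force: 37.0
tcp_pos: [0.4461, -0.1377, 0.2534]
force: [1.5, -0.5, -0.7]
grip_width: 0.641
finger_force: 37.6
shift [-0.0885 -0.0419 -0.0418] turn [ 0.002 -0.701  0.006] tcp [ 0.4461 -0.1377  0.2534] f [ 1.5 -0.5 -0.7] w 0.64
```

```bash
python3 -m crank '[[[-0.088,-0.042,-0.055],[0,-0.702,0],45],[[-0.088,-0.042,-0.055],[0,-0.702,0],45],[[-0.088,-0.042,-0.055],[0,-0.702,0],45],[[-0.088,-0.042,-0.055],[0,-0.702,0],45],[[-0.088,-0.042,-0.055],[0,-0.702,0],45]]' | egrep "pos|rot|force"
python3 -m crank '[[[0,0,0],[0,-0.077,0],45],[[0,0,0],[0,-0.077,0],45],[[0,0,0],[0,-0.077,0],45]]' | egrep "pos|rot|force"
python3 -c "
from h import *
go(.5406,-.179,.2637,180,40)"
```

```text
tcp_pos: [0.5362, -0.1802, 0.3079]
eef_rot: [-0.01, 2.512, -0.001]
force: [0.5, -0.7, -1.0]
finger_force: 37.6
tcp_pos: [0.534, -0.1795, 0.3058]
eef_rot: [-0.006, 2.445, 0.001]
force: [-0.0, -0.4, -0.7]
finger_force: 37.6
shift [0.0219 0.0005 0.0365] turn [ 0.002 -0.001  0.004] tcp [ 0.534  -0.1795  0.3058] f [-0.  -0.4 -0.7] w 0.64
```

```bash
python3 -m crank '[[[0.022,0,0],[0,0,0],45],[[0.022,0,0.015],[0,0,0],45],[[0.022,0,0.036],[0,0,0],45],[[0.022,0,0.036],[0,0,0],45]]' | egrep "pos|force"
python3 -m crank '[[[0,0,0.012],[0,0,0],45],[[0,0,0.024],[0,0,0],45],[[0,0,0.036],[0,0,0],45],[[0,0,0.045],[0,0,0],45],[[0,0,0.045],[0,0,0],45]]' | egrep "pos|force"
python3 -c "
from h import *
go(.6403-.643*.063,-.179,.145+.766*.063,180,40)"
```

```text
tcp_pos: [0.5426, -0.1796, 0.2617]
force: [-0.8, 1.1, -1.3]
finger_force: 37.6
tcp_pos: [0.5711, -0.1791, 0.2282]
force: [-1.7, -0.3, -1.0]
finger_force: 37.6
shift [ 0.0003 -0.0001  0.0452] turn [ 0.005 -0.002  0.005] tcp [ 0.5711 -0.1791  0.2282] f [-1.7 -0.3 -1. ] w 0.64
```

```bash
python3 -m crank '[[[0,0,0.01],[0,0,0],45],[[0,0,0.02],[0,0,0],45],[[0,0,0.03],[0,0,0],45],[[0,0,0.038],[0,0,0],45],[[0,0,0.042],[0,0,0],45]]' | egrep "pos|force"
python3 -m crank '[[[0,0,0.001],[0,0,0],45],[[0,0,0.003],[0,0,0],45],[[0,0,0.003],[0,0,0],45]]' | egrep "pos|force"
python3 -m crank '[[[0,0,0],[0,0,0],78],[[0,0,0],[0,0,0],78],[[0,0,0],[0,0,0],78],[[0,0,0],[0,0,0],78],[[0,0,-0.01],[0,0,0],78]]' | egrep "pos|force|width"
python3 -m crank '[[[0,0,-0.02],[0,0,0],78],[[0,0,-0.05],[0,0,0],78],[[0,0,-0.09],[0,0,0],78],[[0,0,-0.13],[0,0,0],80],[[0,0,-0.15],[0,0,0],80]]' | egrep "pos|force|width"
python3 - <<'E'
from h import *
A=[]
for n in ('scene','side'):
    s=vision.snapshot(n);P=cloud(s);A.append(P[s['range_z']>0])
    if n=='side': cv2.imwrite('pics/s6.png',cv2.resize(s['img'][100:320,230:500,::-1],None,fx=2.4,fy=2.4))
P=np.vstack(A); print(observe()['clock'])
for n,x,y,zt in (('C+',.609,.213,.058),('C-',.551,.246,.058),('a',.5817,.3,.11),('b',.64,.267,.123),('p1',.6135,.353,.113),('p2',.6685,.32,.116)):
    Q=P[(abs(P[:,2]-zt)<.004)&(np.hypot(P[:,0]-x,P[:,1]-y)<.034)]; print(n,len(Q),((Q.min(0)+Q.max(0))/2).round(4),np.median(Q[:,2]).round(4))
E
```

```text
tcp_pos: [0.5976, -0.1789, 0.1958]
force: [-0.1, -0.3, -0.6]
finger_force: 37.6
tcp_pos: [0.5991, -0.179, 0.1945]
force: [0.4, -0.2, -0.2]
finger_force: 37.6
tcp_pos: [0.5925, -0.1789, 0.2012]
force: [0.5, -0.3, 0.0]
grip_width: 0.78
finger_force: 0.0
tcp_pos: [0.4945, -0.1793, 0.3217]
force: [0.1, -0.3, 0.5]
grip_width: 0.799
finger_force: 0.0
40.9167
C+ 88 [0.5854 0.2105 0.0568] 0.0569
C- 330 [0.5514 0.2493 0.0579] 0.0569
a 253 [0.5791 0.3009 0.1091] 0.1088
b 163 [0.6373 0.2676 0.1219] 0.1217
p1 268 [0.6098 0.3568 0.113 ] 0.112
p2 233 [0.6684 0.3225 0.1151] 0.1148
```

View pics/s6.png

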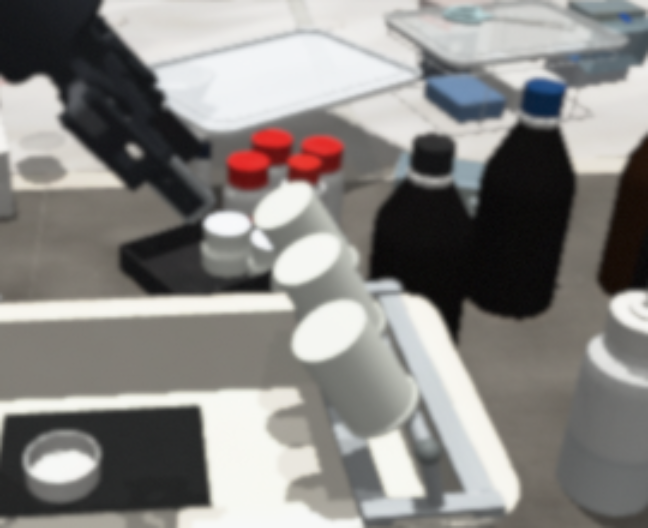

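```bash
python3 -m crank '[[[0,0,-0.05],[0,0,0],80],[[0,0,-0.05],[0,0,0],80],[[0,0,-0.05],[0,0,0],80]]' | egrep "pos|force"
python3 -c "
from h import *
go(.5,.08,.40,120,0)"
```

```text
tcp_pos: [0.4638, -0.1803, 0.3572]
force: [1.5, -0.1, 0.6]
finger_force: 0.0
shift [-0.0567  0.26   -0.009 ] turn [0.366 0.635 1.008] tcp [ 0.4638 -0.1803  0.3572] f [ 1.5 -0.1  0.6] w 0.8
```

```bash
python3 -m crank '[[[-0.057,0.26,-0.009],[0.366,0.635,1.008],80],[[-0.057,0.26,-0.009],[0.366,0.635,1.008],80],[[-0.057,0.26,-0.009],[0.366,0.635,1.008],80],[[-0.057,0.26,-0.009],[0.366,0.635,1.008],80],[[-0.057,0.26,-0.009],[0.366,0.635,1.008],80]]' | egrep "pos|force"
python3 -c "
from h import *
go(.5,.08,.40,120,0)"
```

```text
tcp_pos: [0.4875, -0.019, 0.3802]
force: [2.0, -0.8, 1.1]
finger_force: 0.0
shift [ 0.0212  0.0973 -0.0208] turn [0.224 0.37  0.609] tcp [ 0.4875 -0.019   0.3802] f [ 2.  -0.8  1.1] w 0.8
```

```bash
python3 -m crank '[[[0.021,0.097,-0.02],[0.224,0.37,0.609],80],[[0.021,0.097,-0.02],[0.224,0.37,0.609],80],[[0.021,0.097,-0.02],[0.224,0.37,0.609],80],[[0.021,0.097,-0.02],[0.224,0.37,0.609],80],[[0.021,0.097,-0.02],[0.224,0.37,0.609],80]]' | egrep "pos|force"
python3 -m crank '[[[0,0,0],[0,0,0.1],80],[[0,0,0],[0,0,0.1],80],[[0,0,0],[0,0,0.1],80],[[0,0,0],[0,0,0.1],80]]' | egrep "pos|force"
python3 - <<'E'
from h import *
s=vision.snapshot('wrist');save(s,'w7.png');P=cloud(s)[s['range_z']>0]
C=np.array([.6115,.2847])
for n,x,y,zt in (('C+',.609,.213,.058),('C-',.551,.246,.058),('a',.5817,.3,.11),('b',.64,.267,.123),('p1',.6135,.353,.113),('p2',.6685,.32,.116)):
    Q=P[(abs(P[:,2]-zt)<.004)&(np.hypot(P[:,0]-x,P[:,1]-y)<.034)]
    if len(Q): c=(Q.min(0)+Q.max(0))/2; d=c[:2]-C; print(n,len(Q),c.round(4),np.median(Q[:,2]).round(4),"tray",(d@[.866,-.5]).round(4),(d@[.5,.866]).round(4))
E
```

```text
tcp_pos: [0.5007, 0.0811, 0.3985]
force: [0.0, -0.1, 0.3]
finger_force: 0.0
tcp_pos: [0.4999, 0.0782, 0.3994]
force: [0.7, 1.0, 0.6]
finger_force: 0.0
C+ 955 [0.6006 0.2137 0.0578] 0.0588 tray 0.026 -0.0669
C- 1109 [0.554  0.2484 0.0579] 0.0588 tray -0.0316 -0.0602
a 1395 [0.5802 0.3018 0.1097] 0.1106 tray -0.0356 -0.0008
b 711 [0.6382 0.2683 0.1226] 0.1236 tray 0.0314 -0.0009
p1 762 [0.6163 0.3496 0.1127] 0.1136 tray -0.0283 0.0586
p2 1290 [0.6692 0.3248 0.1159] 0.1166 tray 0.0299 0.0636
```

View pics/w7.png

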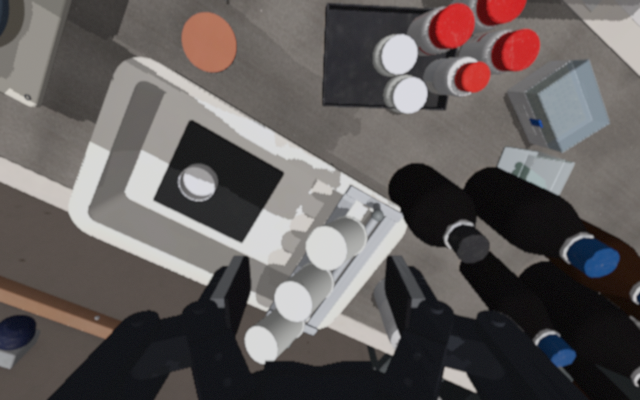

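```bash
python3 -c "
from station import order
print(order.sign_off())"
```

```text
the job is handed in; nothing more can be done
None
```

I handed the job in at about 43 s of the 208 s allowed: all three beakers hang on their pegs and all six bottles and jars stand in the tray. `sign_off` returned no verdict. The black tray in the images is not where the real one is, so I located the real tray by touching its walls and packed into that; the last pictures show the ware standing on its floor.

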